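Load the rotary battery tester and set it to its home click

TASK

Load every good battery pack from the wooden board into its own bay of the rotary tester: click the dial round until an empty bay faces the gap in the fence, and slide the pack from the loading shelf through the gap, terminals first, under the hub cap until it is fully home against the hub. When all are in, click the dial round to its home position, with the arrow and the blank in the gap. Leave the swollen (thicker) pack and the other things on the bench where they are.

Things in the scene. Friction and masses are not known exactly. Their poses are not given: they have to be found in the camera images.
- tester: Fixed rotary battery tester: round aluminium drum, radius 137 mm, and a grey console 85 mm high on its +x side. Origin on the drum's axis, on the bench; z up. On its -x side, from 134 to 222 mm out, is a flat loading shelf 110 mm wide, top 40.5 mm above the bench, level with the dial's floor. A pack laid along x and centred 182 mm out is clear of the dial, its front end between the guides.
- dial (a joint): Dial angle, rad, counter-clockwise from above; 0 (or a full turn) = blank in the gap. Detents at every multiple of 30 deg; 0.35 N m to leave one; let go, it falls into the nearest. Stops only after two turns either way. Counter-clockwise from the blank, 60 deg (two clicks) apart: bay1, bay2, fixed reference cell, bay4, bay5. To face the gap: bay1 -60, bay2 -120, bay4 +120, bay5 +60 deg.
- handle (a point): Centre of the turning bar on the dial's axis: aluminium, 76 mm long, 14 wide, 28 high; top 96.5 mm above the bench. Below it, under a neck no wider than the bar, the flat black hub cap, radius 75 mm, top 60.5 mm above the bench. The frame turns with the dial: bar along its x axis; the white arrow on the cap, along -x, points to the blank.
- blank (a point): Point on the dial's rim (radius 124 mm, floor level) in the middle of the blank sector, which is filled by a solid black block 80 mm wide and 14 mm high instead of a bay.
- gap (a point): Fixed point in the middle of the gap, 58 mm wide, in the steel fence round the dial: 124 mm from the axis towards the shelf, 40 mm above the bench (floor level). Fence: outer radius 134 mm, top 54 mm above the bench. Two guides (tops 56 mm up) stand on the shelf outside the gap, 136 to 166 mm from the axis, 58 mm apart at the outer end, 51 at the inner; the shelf further out is bare.
- bay1 (a point): Inner end of bay 1 at the hub, its end stop: 42 mm from the dial's axis, 6 mm above the bay's floor, which is 40 mm above the bench. The middle of a pack's terminal end belongs here. A radial channel 44 mm wide between rails 10 mm high, flared towards the rim (radius 124 mm); inside 75 mm radius the hub cap overhangs it 15.5 mm above the floor. Turns with the dial. Empty at the start.
- bay2 (a point): Inner end of bay 2 at the hub, its end stop: 42 mm from the dial's axis, 6 mm above the bay's floor, which is 40 mm above the bench. The middle of a pack's terminal end belongs here. A radial channel 44 mm wide between rails 10 mm high, flared towards the rim (radius 124 mm); inside 75 mm radius the hub cap overhangs it 15.5 mm above the floor. Turns with the dial. Empty at the start.
- bay4 (a point): Inner end of bay 4 at the hub, its end stop: 42 mm from the dial's axis, 6 mm above the bay's floor, which is 40 mm above the bench. The middle of a pack's terminal end belongs here. A radial channel 44 mm wide between rails 10 mm high, flared towards the rim (radius 124 mm); inside 75 mm radius the hub cap overhangs it 15.5 mm above the floor. Turns with the dial. Empty at the start.
- bay5 (a point): Inner end of bay 5 at the hub, its end stop: 42 mm from the dial's axis, 6 mm above the bay's floor, which is 40 mm above the bench. The middle of a pack's terminal end belongs here. A radial channel 44 mm wide between rails 10 mm high, flared towards the rim (radius 124 mm); inside 75 mm radius the hub cap overhangs it 15.5 mm above the floor. Turns with the dial. Empty at the start.
- pack1: Good battery pack: flat black box 76 x 40 x 12 mm with a grey label, about 75 g; may be absent. Origin under its centre, x along its length towards the terminals, z up. Starts flat on the fixed wooden board (320 x 270 mm, top 8 mm above the bench) left of the tester. Fully home in a bay, its rear end is 118 mm from the dial's axis, 6 mm inside the rim.
- pack1_term (a point): Middle of the terminal end of pack 1: the end face with three brass contacts, 38 mm ahead of its origin along x, 6 mm up.
- pack2: Good battery pack: flat black box 76 x 40 x 12 mm with a grey label, about 75 g; may be absent. Origin under its centre, x along its length towards the terminals, z up. Starts flat on the fixed wooden board (320 x 270 mm, top 8 mm above the bench) left of the tester. Fully home in a bay, its rear end is 118 mm from the dial's axis, 6 mm inside the rim.
- pack2_term (a point): Middle of the terminal end of pack 2: the end face with three brass contacts, 38 mm ahead of its origin along x, 6 mm up.
- pack3: Good battery pack: flat black box 76 x 40 x 12 mm with a grey label, about 75 g; may be absent. Origin under its centre, x along its length towards the terminals, z up. Starts flat on the fixed wooden board (320 x 270 mm, top 8 mm above the bench) left of the tester. Fully home in a bay, its rear end is 118 mm from the dial's axis, 6 mm inside the rim.
- pack3_term (a point): Middle of the terminal end of pack 3: the end face with three brass contacts, 38 mm ahead of its origin along x, 6 mm up.
- pack4: Good battery pack: flat black box 76 x 40 x 12 mm with a grey label, about 75 g; may be absent. Origin under its centre, x along its length towards the terminals, z up. Starts flat on the fixed wooden board (320 x 270 mm, top 8 mm above the bench) left of the tester. Fully home in a bay, its rear end is 118 mm from the dial's axis, 6 mm inside the rim.
- pack4_term (a point): Middle of the terminal end of pack 4: the end face with three brass contacts, 38 mm ahead of its origin along x, 6 mm up.
- swollen_pack: Swollen pack, to be left alone: like the others, 76 x 40 mm, but bulged on top to 20 mm thick; too thick to go under the hub cap. Origin under its centre, on the board.
- spudger: Bystander: black plastic pry stick, 125 mm long, 10 to 14 mm wide, on the bench between the robot and the board.
- phone: Bystander: opened phone, 147 x 71 x 8 mm, on the bench at the right.
- cleaner: Bystander: white bottle, 56 mm across and 150 mm tall, at the right.
- driver: Bystander: screwdriver 160 mm long, at the right.
- tape: Bystander: roll of tape, 80 mm across, 18 mm high, at the right near the robot.
- suction_cup: Bystander: rubber suction cup with a grip, 52 mm across, 38 mm high, beyond the board and the tester.
Not all that is in view belongs to the job. Leave any blue look-alike of the pack2 alone.

How it is judged:
By the outcome, as a careful person would: the job done as asked, in the order asked, and still so for the second after the job is handed in, with the robot touching nothing.
Of pack1, pack2, pack3, pack4 only 3 to 4 are there at a start; the rules pass over those that are not, and their reading is None.
At some moment in a run one of pack1, pack2, pack3, pack4 may be knocked a few centimetres aside while the robot is not near it.
Once in a run the grip may slacken for a moment while it holds something.
It also fails if it takes over 210 s, if anything falls off the work surface, if the arm or the gripper's body presses on something with over 40 N, if the wrist force passes 120 N, or if a joint passes its speed limit or range.

ROBOT

A 6-joint arm with a two-finger parallel gripper is mounted at the origin on the work surface. World frame = base frame: x ahead of the robot, y to its left, z up, the work surface at z = 0. Lengths are in m, angles in degrees, forces in N, time in s.
With the tool pointing down it reaches from about 0.35 to 0.725 m from the base axis. Payload 4.3 kg.
Tool frame: the origin (TCP) lies at the very end of the fingers, on their centre line; the grasp point (between the pads) lies arm.grip_depth behind it (arm.grip_depth is the distance from the TCP to the grasp point, in m); z points along the fingers, y is the line along which they close (so a half turn about z gives the same grasp; the last joint's range is limited). The gripper opens to 85 mm and grips with 20 to 120 N. Pads are 22 mm wide; open, the fingers measure 114 mm over their backs; the gripper's body (76 mm by 85 mm) begins 54 mm behind the grasp point. The pads swing forward as they close: fully open they stand 13 mm farther back than shut.
Start: joints at [67.993, 21.618, 4.641, 73.018, 0, 83.68], TCP at [0.155, 0.554, 0.231] pointing down, gripper open.
Joint ranges: [-156.06, 156.06], [-48.1, 94.91], [-58.44, 69.94], [-101.28, 121.22], [-78.64, 73.56], [-180, 180]. Speed limits (degrees/s): [147.25, 147.25, 180, 180, 180, 180].

INTERFACE

Orientations are given as a 3x3 rotation matrix whose columns are the frame's x, y, z axes.
In Python, from station import arm gives the robot as it stands.
- The arm moves only by the shell command python3 -m handwheel 'ROWS' [OPENING]. ROWS is JSON, a list of rows, each a list of 6 numbers: the shift along the tool's x, y, z each as a share of 0.025 m, from -1 to 1, then the turn, a rotation vector about the tool's x, y, z each as a share of pi/2 rad, from -1 to 1. In form: [[tx, ty, tz, rx, ry, rz], ...]. A call has exactly 10 rows; each row shifts and turns the commanded pose from where the row before left it, along the tool's axes as they then stand; what a row does not reach is not made up. A row lasts 1/8 s, in which the tool goes at most 62.5 mm and 10.7 degrees, less where a joint would pass 70% of its speed; a pose out of reach is approached as far as the arm can. A call with a number of a shift or a turn outside -1 to 1 is refused whole. A call with a gripper value outside its range is refused whole. OPENING is the closure, from 0 (fully open) to 1 (shut), set as the call begins (- or left out, the last holds). The fingers move at their own pace and stop on an object; the grip force is fixed at half the most. Time passes only in rows, so rows that do not move let the fingers close, or fill a call up. It gives the time, the measured TCP pose, the force, the opening and the grip force at its end, in the units of the state.
- arm.read_state(): the state, without advancing time (a new reading comes with each control period).
- arm.get_image(name): name is "side" or "top" or "wrist"; returns the picture (480x640x3 uint8, red, green, blue); there is no depth.
- arm.calibration(name): a dict with "K" (3x3 intrinsics, pixels), "R" (3x3) and "t" (3): a world point X has camera coordinates R X + t. Camera axes: x right, y down, z forward; pixel columns grow to the right and rows downward; lengths in m; the calibration is good to about 2 mm. A picture is of the moment at which its call begins: read the wrist's pose just before it. calibration takes no time and is no camera call; for the wrist camera it gives the pose at the moment of the call.
- arm.close_job(): hands the job in; it is judged then, once.
The state is a dict: "time_s": time; "joints": joint angles; "dq": joint speeds; "tau": joint torques, N m; "tcp_pos": TCP position; "tcp_rot": TCP orientation; "wrist_force": force on the tool from outside, world axes, zero at the start; "ft_torque": the same for the moment, N m; "width": opening from 0.0 (shut) to 1.0 (fully open); "finger_force": force on a finger pad.
Only numpy, scipy, OpenCV 4.12 (cv2) and the standard library are available. Lean on these libraries where they do the work, as an engineer would, in place of code of your own. Each camera call takes 0.05 s, during which the arm holds its last target. There are 200 camera calls.

## Working session

There is one attempt and no reset: what is moved stays moved. The work goes in short steps, Python scripts to look and compute and a shell command to move; the robot and the scene stay as the last step left them, time stands still between calls to the robot, and variables do not carry over. Pictures are saved under pics/ and viewed, at most 14 in all, crops included, and the job is handed in when it is done.

```bash
ls; mkdir -p pics
python3 - <<'E'
from station import arm
import cv2
for n in ("top","side"):
    im=arm.get_image(n); cv2.imwrite(f"pics/{n}0.png",im[:,:,::-1])
    c=arm.calibration(n); print(n,c["K"].round(1).tolist(),c["R"].round(3).tolist(),c["t"].round(3).tolist())
s=arm.read_state(); print(s["tcp_rot"],arm.grip_depth,s["time_s"],s["width"])
E
```

```text
pics
top [[545.6, 0.0, 316.4], [0.0, 545.6, 237.5], [0.0, 0.0, 1.0]] [[-0.03, -1.0, 0.009], [-0.993, 0.028, -0.116], [0.116, -0.012, -0.993]] [-0.084, 0.535, 1.326]
side [[575.4, 0.0, 326.3], [0.0, 575.4, 251.4], [0.0, 0.0, 1.0]] [[-0.813, -0.582, -0.013], [-0.371, 0.535, -0.759], [0.449, -0.612, -0.651]] [0.388, 0.312, 1.457]
[[-9.62748636e-01  2.70397170e-01 -6.58754930e-04]
 [ 2.70397913e-01  9.62747179e-01 -1.68455642e-03]
 [ 1.78715161e-04 -1.79993036e-03 -9.99998364e-01]] 0.0187 0.1 0.9934564030963576
```

View pics/top0.png

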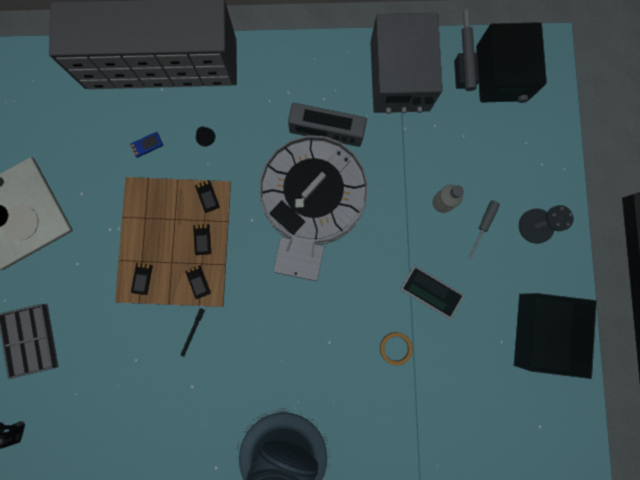

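View pics/side0.png

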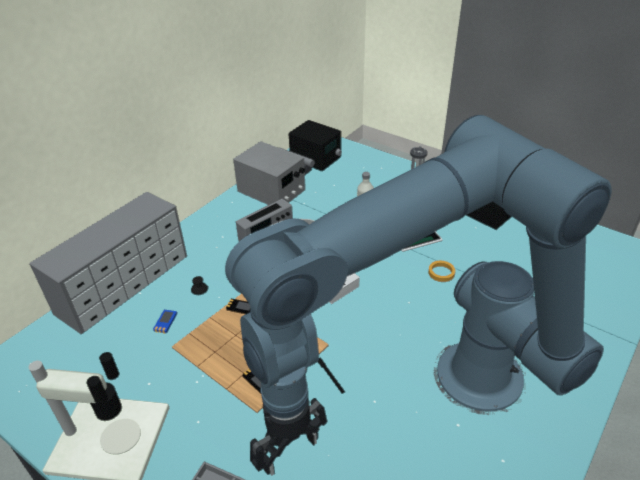

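The top view shows the board with four black packs at px (207,196), (202,240), (142,279) and (198,282); one of these is the swollen one. There is a blue look-alike at (146,145). The tester is at (313,188) with its shelf at (300,260). The blank, at about (288,218), is turned away from the gap.

```bash
cat > h.py <<'E'
from station import arm
import numpy as np, cv2
def ray(c,px):
    K,R,t=[np.array(c[k]) for k in "KRt"]
    d=R.T@np.linalg.inv(K)@np.array([px[0],px[1],1.]); return -R.T@t,d
def plane(c,px,z):
    o,d=ray(c,px); return o+d*(z-o[2])/d[2]
def proj(c,X):
    K,R,t=[np.array(c[k]) for k in "KRt"]
    p=K@(R@np.array(X)+t); return p[:2]/p[2]
def tri(c1,p1,c2,p2):
    o1,d1=ray(c1,p1);o2,d2=ray(c2,p2)
    A=np.stack([d1,-d2],1);s=np.linalg.lstsq(A,o2-o1,rcond=None)[0]
    a=o1+s[0]*d1;b=o2+s[1]*d2
    return (a+b)/2,np.linalg.norm(a-b)
E
python3 - <<'E'
from h import *
im=cv2.imread("pics/top0.png"); c=arm.calibration("top")
cr=im[120:310,110:375]; cr=cv2.convertScaleAbs(cv2.resize(cr,None,fx=3,fy=3,interpolation=cv2.INTER_CUBIC),alpha=1.8)
cv2.imwrite("pics/crop0.png",cr)
for n,p,z in [("a",(207,196),.02),("b",(202,240),.02),("c",(142,279),.02),("d",(198,282),.02),("hub",(313,188),.0965),("shelf",(300,260),.04)]: print(n,plane(c,p,z).round(3))
E
```

```text
a [0.648 0.174 0.02 ]
b [0.536 0.187 0.02 ]
c [0.443 0.336 0.02 ]
d [0.431 0.197 0.02 ]
hub [ 0.645 -0.094  0.097]
shelf [ 0.477 -0.058  0.04 ]
```

View pics/crop0.png

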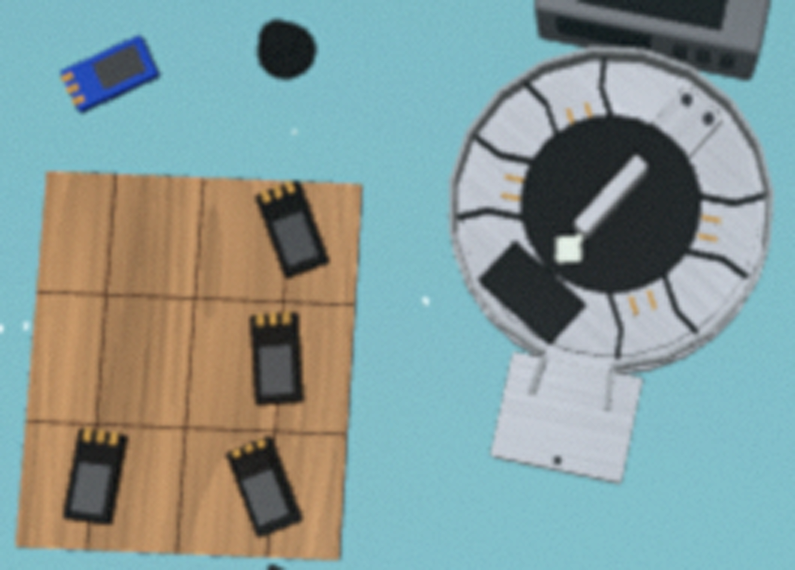

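Candidates in the top image:
- Black packs: a (207,196), b (202,240), c (142,279) and d (198,282). One of them is swollen, still to be found by height.
- Blue look-alike at (146,145): leave alone.
- Black blank block at (287,217): not a pack.

All four black packs have their terminals toward +x. The dial stands at about -30°.

```bash
python3 - <<'E'
from h import *
c=arm.calibration("wrist");R=np.array(c["R"]);t=np.array(c["t"]);s=arm.read_state()
T=np.array(s["tcp_rot"]);p=np.array(s["tcp_pos"])
print(c["K"][0][0],"cam in tool",(T.T@(-R.T@t-p)).round(4),"cam axes in tool\n",(T.T@R.T).round(3))
E
python3 -m handwheel '[[-1,-0.5,0,0,0,0],[-1,-0.5,0,0,0,0],[-1,-0.5,0,0,0,0],[-1,-0.5,0,0,0,0],[-1,-0.5,0,0,0,0],[-1,-0.5,0,0,0,0],[-1,-0.5,0,0,0,0],[-1,-0.5,0,0,0,0],[-1,-0.5,0,0,0,0],[-1,-0.5,0,0,0,0]]'
```

```text
378.5658029698107 cam in tool [ 0.0711  0.0003 -0.1414] cam axes in tool
 [[-0.    -0.959 -0.282]
 [ 1.     0.    -0.001]
 [ 0.001 -0.282  0.959]]
time_s: 1.35
tcp_pos: [0.3627, 0.3648, 0.2309]
tcp_rot: [[-0.963, 0.27, -0.001], [0.27, 0.963, -0.001], [0.001, -0.001, -1.0]]
wrist_force: [0.8, -0.7, -0.1]
width: 1.004
finger_force: 0.0
```

```bash
cat > snap.py <<'E'
import sys,pickle
from h import *
n=sys.argv[1]; c=arm.calibration("wrist"); im=arm.get_image("wrist")[:,:,::-1]
cv2.imwrite(f"pics/{n}.png",im); pickle.dump(c,open(f"pics/{n}.pkl","wb"))
E
python3 snap.py w1
python3 -m handwheel '[[-1,-0.5,0,0,0,0],[-1,-0.5,0,0,0,0],[-1,-0.5,0,0,0,0],[-1,-0.5,0,0,0,0],[-1,-0.5,0,0,0,0],[-1,-0.5,0,0,0,0],[-0.2,0,0,0,0,-0.087],[0,0,0,0,0,-0.087],[0,0,0,0,0,0],[0,0,0,0,0,0]]'
python3 snap.py w2
python3 - <<'E'
import cv2,numpy as np
a=[cv2.convertScaleAbs(cv2.resize(cv2.imread(f"pics/w{i}.png"),(400,300)),alpha=1.5) for i in (1,2)]
cv2.imwrite("pics/w12.png",np.hstack(a))
E
```

```text
time_s: 2.65
tcp_pos: [0.491, 0.2517, 0.2311]
tcp_rot: [[-1.0, 0.002, -0.001], [0.002, 1.0, -0.0], [0.001, -0.0, -1.0]]
wrist_force: [-0.2, -0.5, 0.8]
width: 1.003
finger_force: 0.0
```

View pics/w12.png

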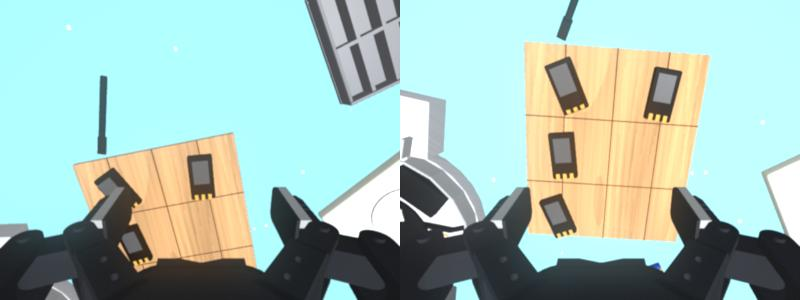

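w2 shows all four packs: d (167,86), c (263,95), b (164,155) and a (158,215) in half-scale right-panel pixels. Next comes a second view for the heights.

```bash
python3 -m handwheel '[[0,-1,0,0,0,0],[0,-1,0,0,0,0],[0,-1,0,0,0,0],[0,-1,0,0,0,0],[0,-0.4,0,0,0,0],[0,0,0,0,0,0],[0,0,0,0,0,0],[0,0,0,0,0,0],[0,0,0,0,0,0],[0,0,0,0,0,0]]'
python3 snap.py w3
cat > seg.py <<'E'
import pickle
from h import *
def load(n): return cv2.imread(f"pics/{n}.png"),pickle.load(open(f"pics/{n}.pkl","rb"))
def label(im,c,xy,z=.02,r=30):
    # grey label blob inside black pack near projected point
    u,v=proj(c,(xy[0],xy[1],z)); 
    hsv=cv2.cvtColor(im,cv2.COLOR_BGR2HSV); V=hsv[...,2]; S=hsv[...,1]
    win=np.zeros(V.shape,np.uint8); cv2.circle(win,(int(u),int(v)),r,255,-1)
    return (u,v),V,S,win
E
python3 - <<'E'
from seg import *
pk=dict(a=(.648,.174),b=(.536,.187),c=(.443,.336),d=(.431,.197))
for n in ("w2","w3"):
    im,c=load(n)
    for k,xy in pk.items():
        u,v=proj(c,(*xy,.02)); u,v=int(u),int(v); print(n,k,u,v,[im[v,u].tolist(), im[min(v+10,479),u].tolist(), im[v-10,u].tolist()])
im,c=load("w2");im3,_=load("w3")
pan=[]
for n in ("w2","w3"):
    im,c=load(n)
    row=[]
    for k,xy in pk.items():
        u,v=proj(c,(*xy,.02)); u,v=int(u),int(v); p=cv2.copyMakeBorder(im,60,60,60,60,0)[v+10:v+110,u+10:u+110]; row.append(cv2.resize(p,(200,200)))
    pan.append(np.hstack(row))
cv2.imwrite("pics/pk.png",np.vstack(pan))
E
```

```text
time_s: 3.95
tcp_pos: [0.4912, 0.1418, 0.2313]
tcp_rot: [[-1.0, 0.0, -0.0], [0.0, 1.0, 0.0], [0.0, 0.0, -1.0]]
wrist_force: [-0.7, -0.1, -0.4]
width: 1.001
finger_force: 0.0
w2 a 249 348 [[90, 89, 89], [80, 80, 79], [90, 88, 89]]
w2 b 255 248 [[88, 89, 91], [88, 89, 91], [89, 90, 92]]
w2 c 414 151 [[106, 103, 103], [103, 101, 101], [108, 106, 105]]
w2 d 261 137 [[91, 92, 94], [91, 92, 94], [94, 93, 94]]
w3 a 352 348 [[92, 92, 90], [68, 68, 67], [91, 91, 90]]
w3 b 367 247 [[93, 92, 94], [92, 92, 94], [94, 94, 96]]
w3 c 535 150 [[110, 106, 103], [107, 104, 100], [110, 107, 104]]
w3 d 382 137 [[107, 105, 105], [105, 104, 104], [108, 106, 106]]
```

View pics/pk.png

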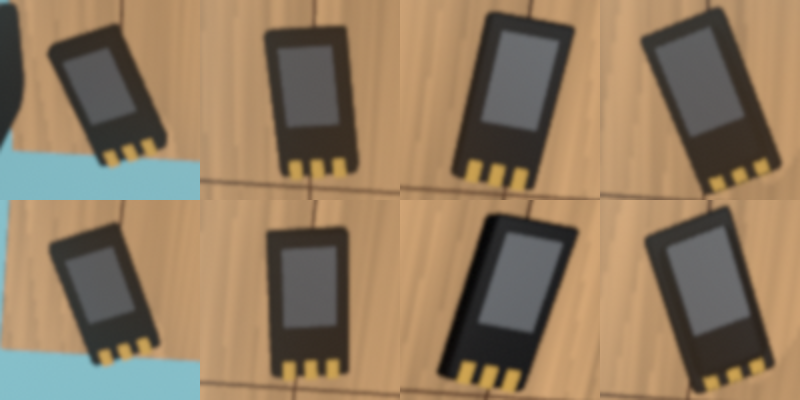

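Crops, left to right, are a, b, c and d. c looks bulged, with a tall side and a lighter label; triangulation should confirm it.

```bash
cat >> seg.py <<'E'
def lab(im,c,xy,z=.02,r=36):
    u,v=proj(c,(xy[0],xy[1],z)); hsv=cv2.cvtColor(im,cv2.COLOR_BGR2HSV)
    m=((hsv[...,2]>70)&(hsv[...,1]<45)&(hsv[...,2]<150)).astype(np.uint8)
    m=cv2.morphologyEx(m,cv2.MORPH_OPEN,np.ones((3,3)))
    nl,L,st,ce=cv2.connectedComponentsWithStats(m)
    best=min((i for i in range(1,nl) if st[i,4]>100),key=lambda i:np.hypot(*(ce[i]-(u,v))))
    hull=cv2.findContours((L==best).astype(np.uint8),0,1)[0][0]
    return ce[best],st[best,4],cv2.minAreaRect(hull)
def gold(im,c,xy,z=.02,r=60):
    u,v=proj(c,(xy[0],xy[1],z)); hsv=cv2.cvtColor(im,cv2.COLOR_BGR2HSV)
    m=((hsv[...,2]>130)&(hsv[...,1]>125)&(hsv[...,0]>15)&(hsv[...,0]<35)).astype(np.uint8)
    w=np.zeros_like(m); cv2.circle(w,(int(u),int(v)),r,1,-1); m&=w
    M=cv2.moments(m,True); return np.array([M["m10"]/M["m00"],M["m01"]/M["m00"]]),M["m00"]
E
python3 - <<'E'
from seg import *
pk=dict(a=(.648,.174),b=(.536,.187),c=(.443,.336),d=(.431,.197))
i2,c2=load("w2");i3,c3=load("w3")
for k,xy in pk.items():
    l2,l3=lab(i2,c2,xy),lab(i3,c3,xy); g2,g3=gold(i2,c2,xy),gold(i3,c3,xy)
    P,e=tri(c2,l2[0],c3,l3[0]); G,eg=tri(c2,g2[0],c3,g3[0])
    d=G-P; print(k,l2[1],l3[1],"label",P.round(4),round(e,4),"gold",g2[1],g3[1],G.round(4),round(eg,4),"yaw",np.degrees(np.arctan2(d[1],d[0])).round(1),"dist",np.hypot(*d[:2]).round(4))
E
```

```text
a 815 839 label [0.6395 0.1735 0.0185] 0.0001 gold 116.0 118.0 [0.6784 0.1886 0.0206] 0.0001 yaw 21.2 dist 0.0417
b 1083 1069 label [0.5285 0.1901 0.0185] 0.0001 gold 188.0 194.0 [0.5731 0.1926 0.0172] 0.0001 yaw 3.2 dist 0.0447
c 1371 1350 label [0.434  0.3438 0.0188] 0.0 gold 236.0 247.0 [0.4778 0.3364 0.018 ] 0.0 yaw -9.6 dist 0.0444
d 1467 1478 label [0.4221 0.198  0.0269] 0.0001 gold 151.0 147.0 [0.4644 0.2134 0.0187] 0.0002 yaw 20.0 dist 0.045
```

Pack d is the swollen one (label at z=0.027 against 0.0185 for a, b and c). The good packs are therefore a, b and c. Next is the tester.

```bash
python3 -m handwheel '[[-0.87,-1,0,0,0,0],[-0.87,-1,0,0,0,0],[-0.87,-1,0,0,0,0],[-0.87,-1,0,0,0,0],[-0.87,-1,0,0,0,0],[0,-1,0,0,0,0],[0,-0.8,0,0,0,0],[0,0,0,0,0,0],[0,0,0,0,0,0],[0,0,0,0,0,0]]' | head -2
python3 snap.py w4
python3 -m handwheel '[[0,-1,0,0,0,0],[0,-1,0,0,0,0],[0,-1,0,0,0,0],[0,-1,0,0,0,0],[0,-0.4,0,0,0,0],[0,0,0,0,0,0],[0,0,0,0,0,0],[0,0,0,0,0,0],[0,0,0,0,0,0],[0,0,0,0,0,0]]' | head -2
python3 snap.py w5
```

```text
time_s: 5.25
tcp_pos: [0.5998, -0.0275, 0.2314]
time_s: 6.55
tcp_pos: [0.5999, -0.1382, 0.2313]
```

View pics/w4.png

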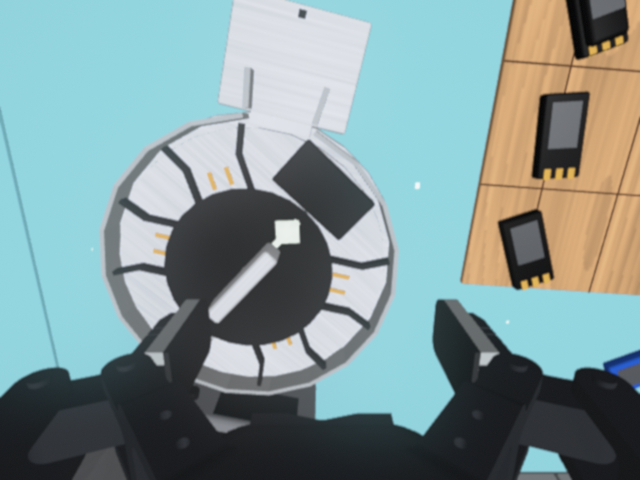

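View pics/w5.png

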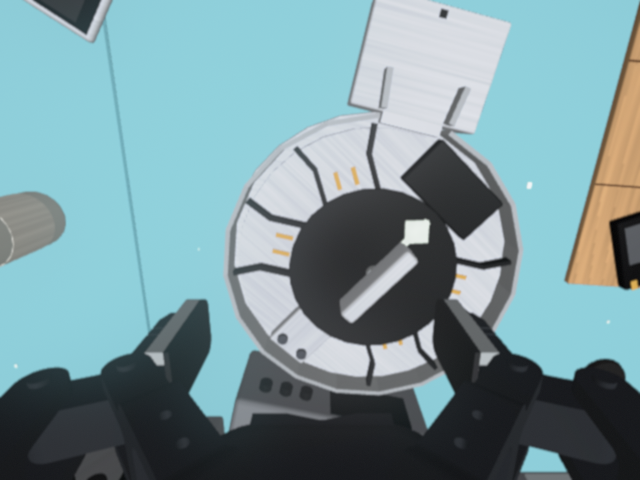

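The w4/w5 views show:

| Feature | w4 px | w5 px |
|---|---|---|
| Hub cap centre | ~(248,267) | ~(373,267) |
| Bar ends | (279,250) to (213,313) | — |
| Shelf hole, on the centreline | (302,14) | (444,14) |
| Blank | (323,190) | (452,190) |

The dial is at about -30°.

```bash
cat > hub.py <<'E'
from seg import *
def cap(im,c,u,v):
    g=cv2.GaussianBlur(cv2.cvtColor(im,cv2.COLOR_BGR2GRAY),(3,3),0); pts=[]
    for th in np.arange(0,360,3):
        d=np.array([np.cos(np.radians(th)),np.sin(np.radians(th))])
        pr=[int(g[int(v+r*d[1]),int(u+r*d[0])]) for r in range(60,100)]
        k=next((i for i in range(1,40) if pr[i]-pr[max(0,i-4)]>50),None)
        if k is not None: pts.append((u+(58.5+k)*d[0],v+(58.5+k)*d[1]))
    return np.array(pts)
def circ(P,r=.075):
    from scipy.optimize import least_squares
    f=lambda q:np.hypot(P[:,0]-q[0],P[:,1]-q[1])-q[2]
    s=least_squares(f,[*P.mean(0),r],loss="soft_l1",f_scale=.001); return s.x,np.median(abs(s.fun))
def hole(im,u,v,th=110,r=12):
    g=cv2.cvtColor(im,cv2.COLOR_BGR2GRAY)[max(v-r,0):v+r,u-r:u+r]; m=(g<th).astype(np.uint8)
    M=cv2.moments(m,True); return (M["m10"]/M["m00"]+u-r,M["m01"]/M["m00"]+max(v-r,0)),M["m00"]
E
python3 - <<'E'
from hub import *
i4,c4=load("w4");i5,c5=load("w5")
q=[]
for im,c,u in ((i4,c4,248),(i5,c5,373)):
    p=cap(im,c,u,267); P=np.array([plane(c,x,.0605)[:2] for x in p]); s,e=circ(P); print(len(p),s.round(4),e.round(5)); q.append(proj(c,(s[0],s[1],.0605)))
H,e=tri(c4,q[0],c5,q[1]); print("hub",H.round(4),round(e,5))
h4,h5=hole(i4,302,14),hole(i5,444,14); S,e=tri(c4,h4[0],c5,h5[0]); print("hole",h4,h5,S.round(4),round(e,5))
d=H-S; print("yaw",np.degrees(np.arctan2(d[1],d[0])),np.hypot(*d[:2]))
# arrow white blob, blank
A=[]
for im,c,(u,v) in ((i4,c4,(287,232)),(i5,c5,(417,232))):
    w=im[v-25:v+25,u-25:u+25].astype(int); m=((w.min(2)>200)).astype(np.uint8); M=cv2.moments(m,True); A.append((M["m10"]/M["m00"]+u-25,M["m01"]/M["m00"]+v-25)); print(A[-1],M["m00"])
a,e=tri(c4,A[0],c5,A[1]); d=H-a; print("arrow",a.round(4),e.round(5),"dial x yaw",np.degrees(np.arctan2(d[1],d[0])))
for n,p4,p5 in (("guideLout",(247,69),(387,69)),("guideRout",(327,90),(465,90)),("barA",(274,247),(410,248)),("barB",(213,319),(347,320))):
    X,e=tri(c4,p4,c5,p5); print(n,X.round(4),e.round(4))
E
```

```text
105 [ 0.6536 -0.0921  0.0727] 0.00043
104 [ 0.6535 -0.093   0.0726] 0.00032
hub [ 0.6545 -0.0926  0.0579] 0.00014
hole ((301.8285714285714, 13.314285714285715), 35.0) ((443.219512195122, 13.195121951219512), 41.0) [ 0.4452 -0.0433  0.0394] 8e-05
yaw -13.272381483934982 0.2151137965168535
(285.73224043715845, 232.8542805100182) 549.0
(415.88593155893534, 232.35551330798478) 526.0
arrow [ 0.6169 -0.0582  0.0629] 0.0004 dial x yaw -42.484755372444326
guideLout [ 0.4866 -0.0867  0.0486] 0.0001
guideRout [ 0.5021 -0.0234  0.0484] 0.0001
barA [ 0.6247 -0.0664  0.0797] 0.0008
barB [ 0.6832 -0.1174  0.0922] 0.0007
```

```bash
python3 -m handwheel '[[-1,1,0,0,0,0],[-1,0.82,0,0,0,0],[-0.15,0,0,0,0,0],[0,0,0,0,0,0.096],[0,0,0,0,0,0.096],[0,0,0,0,0,0.096],[0,0,0,0,0,0.096],[0,0,0,0,0,0.096],[0,0,0,0,0,0],[0,0,0,0,0,0]]' 
python3 -m handwheel '[[0,0,1,0,0,0],[0,0,1,0,0,0],[0,0,1,0,0,0],[0,0,1,0,0,0],[0,0,1,0,0,0],[0,0,0,0,0,0],[0,0,0,0,0,0],[0,0,0,0,0,0],[0,0,0,0,0,0],[0,0,0,0,0,0]]' | head -3
python3 snap.py w6; python3 -c "
from station import arm;s=arm.read_state();print(s['joints'],s['tcp_pos'])"
```

```text
time_s: 7.85
tcp_pos: [0.6534, -0.0934, 0.2313]
tcp_rot: [[-0.73, 0.684, -0.0], [0.684, 0.73, -0.0], [0.0, -0.0, -1.0]]
wrist_force: [0.4, -0.8, 0.8]
width: 0.997
finger_force: 0.0
time_s: 9.1
tcp_pos: [0.654, -0.0931, 0.1069]
tcp_rot: [[-0.729, 0.685, 0.001], [0.685, 0.729, -0.0], [-0.001, 0.001, -1.0]]
[-1.36012624e+01  3.47189098e+01  7.08768623e+00  6.23314874e+01
  5.57017375e-03  2.96197704e+01] [ 0.65388841 -0.09305001  0.10668506]
```

View pics/w6.png

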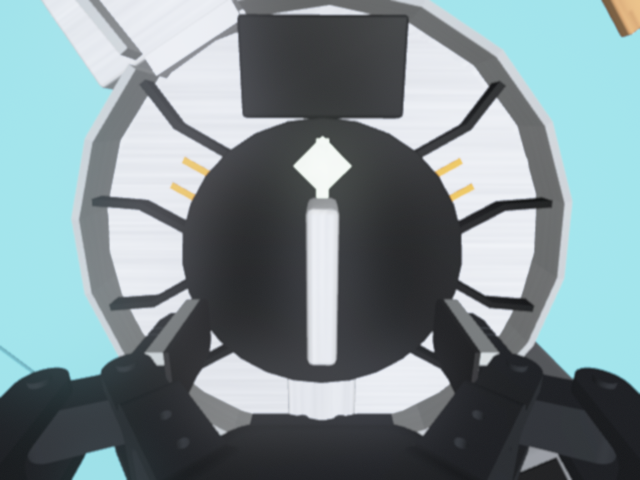

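The bar is centred under the open fingers at (322,280) and vertical in the picture; the blank is straight ahead of it. I'll descend, grip and turn one click clockwise to -60.

```bash
python3 -m handwheel '[[0,0,1,0,0,0],[0,0,0.36,0,0,0],[0,0,0,0,0,0],[0,0,0,0,0,0],[0,0,0,0,0,0],[0,0,0,0,0,0],[0,0,0,0,0,0],[0,0,0,0,0,0],[0,0,0,0,0,0],[0,0,0,0,0,0]]' 1 
python3 -m handwheel '[[0,0,0,0,0,0],[0,0,0,0,0,0.084],[0,0,0,0,0,0.084],[0,0,0,0,0,0.084],[0,0,0,0,0,0.084],[0,0,0,0,0,0],[0,0,0,0,0,0],[0,0,0,0,0,0],[0,0,0,0,0,0],[0,0,0,0,0,0]]' 1
python3 -m handwheel '[[0,0,0,0,0,0],[0,0,0,0,0,0],[0,0,0,0,0,0],[0,0,0,0,0,0],[0,0,0,0,0,0],[0,0,-1,0,0,0],[0,0,-1,0,0,0],[0,0,0,0,0,0],[0,0,0,0,0,0],[0,0,0,0,0,0]]' 0
python3 snap.py w7; python3 -c "
from station import arm;s=arm.read_state();print(s['joints'],s['tcp_pos'])"
```

```text
time_s: 10.4
tcp_pos: [0.6542, -0.093, 0.0731]
tcp_rot: [[-0.729, 0.685, 0.001], [0.685, 0.729, -0.0], [-0.001, 0.001, -1.0]]
wrist_force: [-1.3, 2.3, 5.2]
width: 0.154
finger_force: 61.0
time_s: 11.65
tcp_pos: [0.6539, -0.0931, 0.0731]
tcp_rot: [[-0.285, 0.959, 0.001], [0.959, 0.285, -0.0], [-0.001, 0.001, -1.0]]
wrist_force: [-1.5, 0.8, 6.3]
width: 0.148
finger_force: 61.2
time_s: 12.9
tcp_pos: [0.6527, -0.0928, 0.1207]
tcp_rot: [[-0.285, 0.959, -0.002], [0.959, 0.285, 0.001], [0.001, -0.002, -1.0]]
wrist_force: [-0.3, -0.6, -0.4]
width: 1.003
finger_force: 0.0
[-1.36024472e+01  3.42736482e+01  8.46654522e+00  6.43354761e+01
  7.12430700e-03  5.98639204e+01] [ 0.65273766 -0.09277688  0.1208275 ]
```

View pics/w7.png

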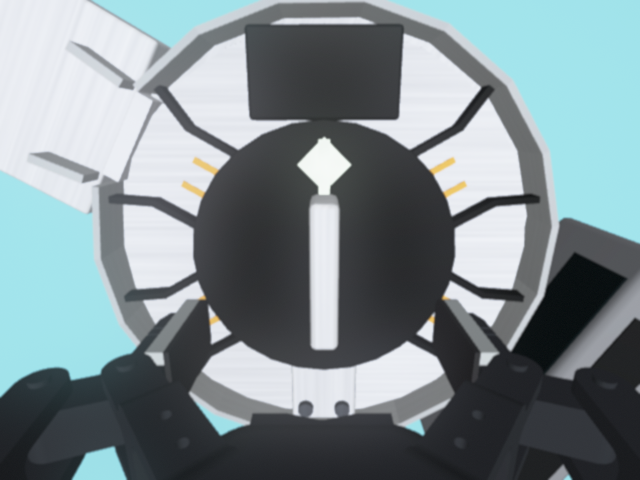

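Bay 1 now faces the gap and the bar is settled. Next is pack b.

```bash
python3 -m handwheel '[[0,0,-1,0,0,-0.1064],[0,0,-1,0,0,-0.1064],[0,0,-0.5,0,0,-0.1064],[0,0,0,0,0,-0.1064],[0,0,0,0,0,-0.1064],[0,0,0,0,0,-0.1064],[0,0,0,0,0,-0.1064],[0,0,0,0,0,-0.1064],[0.5,1,0,0,0,0],[0.5,1,0,0,0,0]]' | head -3
python3 -m handwheel '[[0.5,1,0,0,0,0],[0.5,1,0,0,0,0],[0.5,1,0,0,0,0],[0.5,1,0,0,0,0],[0.5,1,0,0,0,0],[0.5,1,0,0,0,0],[0,1,0,0,0,0],[0,1,0,0,0,0],[0,1,0,0,0,0],[0,0.57,0,0,0,0]]' 
python3 -m handwheel '[[0,0,1,0,0,0],[0,0,1,0,0,0],[0,0,0,0,0,0],[0,0,0,0,0,0],[0,0,0,0,0,0],[0,0,0,0,0,0],[0,0,0,0,0,0],[0,0,0,0,0,0],[0,0,0,0,0,0],[0,0,0,0,0,0]]'|head -3
python3 snap.py w8
cat > pick.py <<'E'
import sys
from seg import *
n,x,y=sys.argv[1],float(sys.argv[2]),float(sys.argv[3])
im,c=load(n); l,a,r=lab(im,c,(x,y)); g,ga=gold(im,c,(x,y),r=110)
P,G=plane(c,l,.02),plane(c,g,.0195); d=(G-P)[:2]; L=np.hypot(*d); d/=L
yaw=np.degrees(np.arctan2(d[1],d[0])); C=P[:2]+.008*d
s=arm.read_state(); T=np.array(s["tcp_rot"]); p=np.array(s["tcp_pos"])
e=T.T@np.append(C-p[:2],0); ty=np.degrees(np.arctan2(T[1,0],T[0,0]))
box=cv2.boxPoints(r); w=np.array([plane(c,b,.02)[:2] for b in box]); ed=w[1:]-w[:-1]; k=max(ed,key=lambda q:np.hypot(*q)); ly=np.degrees(np.arctan2(k[1],k[0]))%180
print("area",a,ga,"L",L.round(4),"centre",C.round(4),"yaw",yaw.round(1),"label-edge yaw",ly.round(1),"tool shift xyz mm",(e*1000).round(1),"rz about tool z deg",-(((yaw+180-ty)+180)%360-180))
E
python3 pick.py w8 .5365 .1905
```

```text
time_s: 14.2
tcp_pos: [0.6252, -0.0441, 0.1837]
tcp_rot: [[-0.999, -0.054, -0.001], [-0.054, 0.999, 0.0], [0.001, 0.001, -1.0]]
time_s: 15.45
tcp_pos: [0.5374, 0.1912, 0.1841]
tcp_rot: [[-0.998, -0.056, -0.001], [-0.056, 0.998, -0.0], [0.001, -0.0, -1.0]]
wrist_force: [0.4, 0.1, -0.8]
width: 1.002
finger_force: 0.0
time_s: 16.7
tcp_pos: [0.5379, 0.1903, 0.1348]
tcp_rot: [[-0.998, -0.055, -0.0], [-0.055, 0.998, 0.0], [0.0, 0.0, -1.0]]
area 2167 504.0 L 0.0146 centre [0.5356 0.1934] yaw 23.1 label-edge yaw 4.0 tool shift xyz mm [2.1 3.2 0. ] rz about tool z deg -19.932163465926237
```

View pics/w8.png

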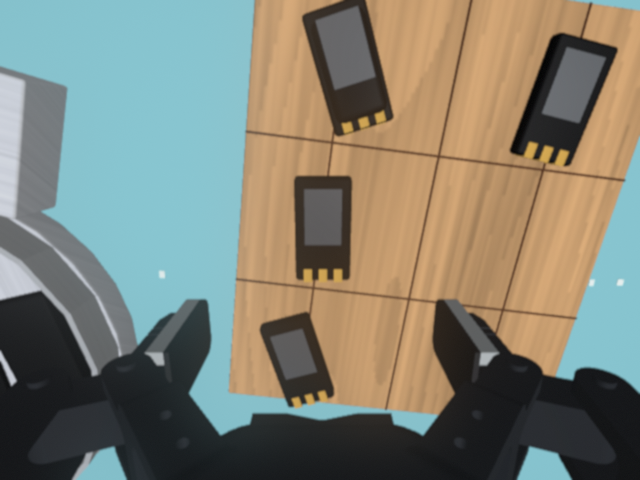

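Pack b is at label (323,217) and contacts (323,275), upright in the picture, so the tool is aligned. The gold search radius caught neighbours, so I'll tighten it.

```bash
sed -i 's/r=110/r=80/' pick.py; python3 pick.py w8 .5365 .1905
```

```text
area 2167 368.0 L 0.044 centre [0.5363 0.1907] yaw 2.8 label-edge yaw 4.0 tool shift xyz mm [1.6 0.5 0. ] rz about tool z deg 0.37075503377445784
```

```bash
python3 -m handwheel '[[0.06,0,1,0,0,0],[0,0,1,0,0,0],[0,0,1,0,0,0],[0,0,1,0,0,0],[0,0,0.8,0,0,0],[0,0,0.2,0,0,0],[0,0,0,0,0,0],[0,0,0,0,0,0],[0,0,0,0,0,0],[0,0,0,0,0,0]]'
python3 -m handwheel '[[0,0,0,0,0,0],[0,0,0,0,0,0],[0,0,0,0,0,0],[0,0,0,0,0,0],[0,0,0,0,0,0],[0,0,0,0,0,0],[0,0,0,0,0,0],[0,0,-0.4,0,0,0],[0,0,-0.8,0,0,0],[0,0,-0.8,0,0,0]]' 1
python3 snap.py w9
```

```text
time_s: 18.0
tcp_pos: [0.5369, 0.1904, 0.0104]
tcp_rot: [[-0.998, -0.055, 0.001], [-0.055, 0.998, 0.0], [-0.001, 0.0, -1.0]]
wrist_force: [0.2, -0.6, 0.4]
width: 1.002
finger_force: 0.0
time_s: 19.25
tcp_pos: [0.5357, 0.19, 0.0601]
tcp_rot: [[-0.999, -0.055, -0.002], [-0.055, 0.999, -0.0], [0.002, -0.0, -1.0]]
wrist_force: [0.7, -0.5, 0.0]
width: 0.447
finger_force: 60.3
```

View pics/w9.png

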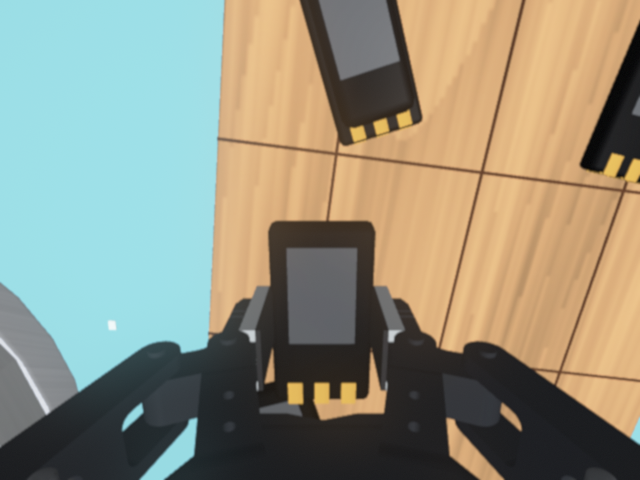

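Pack b is held squarely between the pads (label at (322,295)). I'll carry it to the shelf.

```bash
python3 -m handwheel '[[0,0,-1,0,0,0.0917],[0,0,-1,0,0,0.0917],[0,-0.9,0,0,0,0],[0,-0.9,0,0,0,0],[0,-0.9,0,0,0,0],[0,-0.9,0,0,0,0],[0,-0.9,0,0,0,0],[0,-0.9,0,0,0,0],[0,-0.9,0,0,0,0],[0,-0.9,0,0,0,0]]' | tail -2
python3 -m handwheel '[[0.09,-0.9,0,0,0,0],[0,-0.9,0,0,0,0],[0,-0.9,0,0,0,0],[0,0,0,0,0,0],[0,0,0,0,0,0],[0,0,0,0,0,0],[0,0,1,0,0,0],[0,0,1,0,0,0],[0,0,0,0,0,0],[0,0,0,0,0,0]]'
python3 snap.py w10
```

```text
width: 0.441
finger_force: 60.4
time_s: 21.8
tcp_pos: [0.4775, -0.0498, 0.0604]
tcp_rot: [[-0.973, 0.23, 0.001], [0.23, 0.973, -0.0], [-0.001, 0.0, -1.0]]
wrist_force: [0.1, -0.3, 0.6]
width: 0.448
finger_force: 60.4
```

View pics/w10.png

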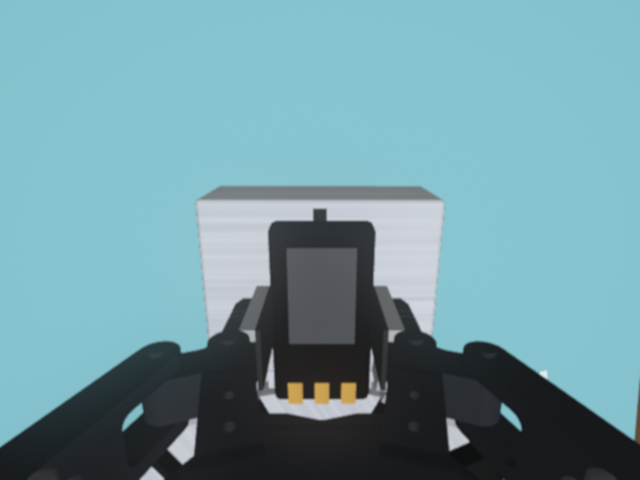

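```bash
python3 -m handwheel '[[0,0,0.4,0,0,0],[0,0,0.3,0,0,0],[0,0,0,0,0,0],[0,0,0,0,0,0],[0,0,0,0,0,0],[0,0,0,0,0,0],[0,0,0,0,0,0],[0,0,0,0,0,0],[0,0,0,0,0,0],[0,0,0,0,0,0]]' 
python3 -m handwheel '[[0,0,0,0,0,0],[0,0,0,0,0,0],[0,0,0,0,0,0],[0,0,0,0,0,0],[0,0,-0.5,0,0,0],[0,0,-1,0,0,0],[0,0,-1,0,0,0],[1,0,0,0,0,0],[1,0,0,0,0,0],[0.4,0,0,0,0,0]]' 0
python3 snap.py w11
```

```text
time_s: 23.1
tcp_pos: [0.4774, -0.0501, 0.0427]
tcp_rot: [[-0.973, 0.231, 0.001], [0.231, 0.973, 0.0], [-0.001, 0.0, -1.0]]
wrist_force: [-1.3, 0.3, 6.1]
width: 0.446
finger_force: 61.1
time_s: 24.35
tcp_pos: [0.4176, -0.0359, 0.1054]
tcp_rot: [[-0.973, 0.231, 0.0], [0.231, 0.973, 0.0], [0.0, 0.0, -1.0]]
wrist_force: [0.7, -0.5, 0.3]
width: 0.999
finger_force: 0.0
```

View pics/w11.png

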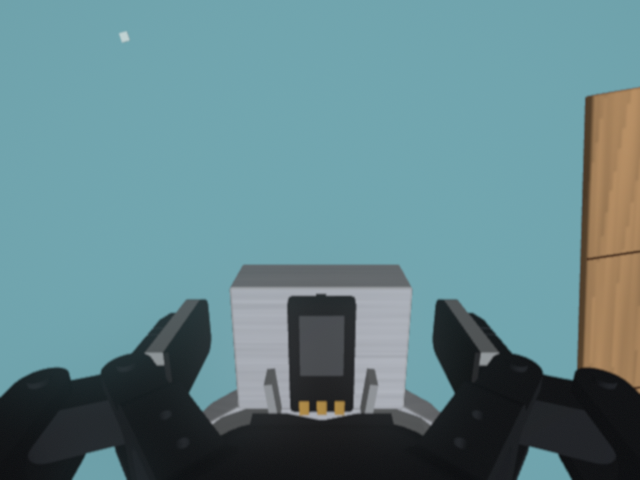

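Pack b sits straight on the shelf between the guides, at (322,355). I'll close the fingers, drop in behind it and push.

```bash
python3 -m handwheel '[[0,0,0,0,0,0],[0,0,0,0,0,0],[0,0,0,0,0,0],[0,0,0,0,0,0],[0,0,1,0,0,0],[0,0,1,0,0,0],[0,0,0.44,0,0,0],[0,0,0,0,0,0],[0,0,0,0,0,0],[0,0,0,0,0,0]]' 1
python3 -m handwheel '[[-0.4,0,0,0,0,0],[-0.4,0,0,0,0,0],[-0.4,0,0,0,0,0],[-0.4,0,0,0,0,0],[-0.4,0,0,0,0,0],[-0.4,0,0,0,0,0],[-0.4,0,0,0,0,0],[-0.4,0,0,0,0,0],[-0.4,0,0,0,0,0],[-0.4,0,0,0,0,0]]'
python3 -m handwheel '[[-0.2,0,0,0,0,0],[-0.15,0,0,0,0,0],[-0.1,0,0,0,0,0],[-0.05,0,0,0,0,0],[-0.04,0,0,0,0,0],[0,0,0,0,0,0],[0,0,0,0,0,0],[0,0,0,0,0,0],[0,0,0,0,0,0],[0,0,0,0,0,0]]'
python3 snap.py w12
cat > rad.py <<'E'
from h import *
s=arm.read_state();T=np.array(s["tcp_rot"]);p=np.array(s["tcp_pos"])[:2]-[.6535,-.0928]
a=np.radians(13.3);print("out",(p@[-np.cos(a),np.sin(a)]).round(4),"lat",(p@[np.sin(a),np.cos(a)]).round(4),"z",s["tcp_pos"][2].round(4),"F",np.round(s["wrist_force"],1),"toolyaw",np.degrees(np.arctan2(T[1,0],T[0,0])).round(1),"t",s["time_s"],"j6",s["joints"][5].round(0))
E
python3 rad.py
```

```text
time_s: 25.65
tcp_pos: [0.4196, -0.0364, 0.0446]
tcp_rot: [[-0.973, 0.231, 0.002], [0.231, 0.973, -0.0], [-0.002, 0.0, -1.0]]
wrist_force: [0.5, 0.2, 0.1]
width: 0.002
finger_force: 0.0
time_s: 26.9
tcp_pos: [0.5167, -0.0595, 0.0438]
tcp_rot: [[-0.973, 0.231, 0.0], [0.231, 0.973, 0.0], [-0.0, 0.0, -1.0]]
wrist_force: [-0.4, 0.4, 0.1]
width: 0.001
finger_force: 0.1
time_s: 28.15
tcp_pos: [0.5286, -0.0623, 0.0437]
tcp_rot: [[-0.973, 0.231, -0.001], [0.231, 0.973, 0.0], [0.001, 0.0, -1.0]]
wrist_force: [-3.2, 0.8, 2.6]
width: -0.0
finger_force: 2.1
out 0.1286 lat 0.001 z 0.0437 F [-4.7  0.4  2.7] toolyaw 166.6 t 28.2 j6 -0.0
```

View pics/w12.png

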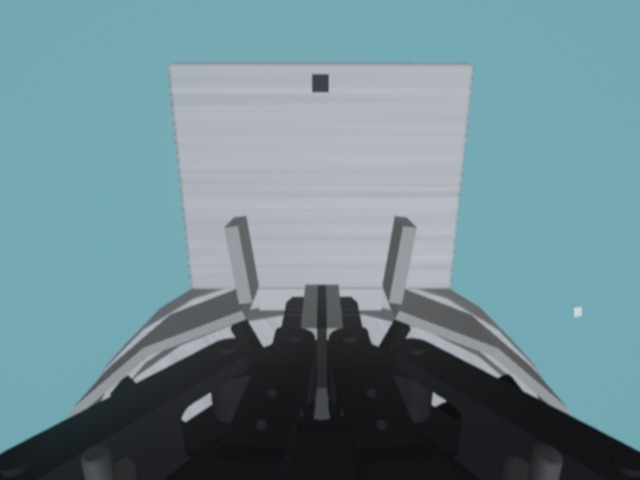

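The closed fingers are in the gap at 128.6 mm out. I'll press in small steps until the force shows it is home.

```bash
python3 -m handwheel '[[-0.06,0,0,0,0,0],[0,0,0,0,0,0],[0,0,0,0,0,0],[-0.04,0,0,0,0,0],[0,0,0,0,0,0],[0,0,0,0,0,0],[0,0,0,0,0,0],[0,0,0,0,0,0],[0,0,0,0,0,0],[0,0,0,0,0,0]]'|tail -3; python3 rad.py
python3 -m handwheel '[[-0.04,0,0,0,0,0],[0,0,0,0,0,0],[0,0,0,0,0,0],[-0.04,0,0,0,0,0],[0,0,0,0,0,0],[0,0,0,0,0,0],[0,0,0,0,0,0],[0,0,0,0,0,0],[0,0,0,0,0,0],[0,0,0,0,0,0]]'|tail -3; python3 rad.py
```

```text
wrist_force: [-9.9, 1.8, 8.8]
width: -0.001
finger_force: 5.0
out 0.1286 lat 0.001 z 0.0434 F [-9.9  1.8  8.8] toolyaw 166.6 t 29.45 j6 -0.0
wrist_force: [-13.2, 3.1, 10.9]
width: -0.0
finger_force: 6.9
out 0.1285 lat 0.001 z 0.0432 F [-13.2   3.1  10.9] toolyaw 166.6 t 30.7 j6 -0.0
```

The position is frozen at 128.5 mm while the force rises, so it is home. I'll back off, go above the hub and check.

```bash
python3 -m handwheel '[[1,0,0,0,0,0],[1,0,0,0,0,0],[0,0,-1,0,0,0],[0,0,-1,0,0,0],[0,0,-1,0,0,0],[0,0,-0.2,0,0,0],[-1,0,0,0,0,0],[-1,0,0,0,0,0],[-1,0,0,0,0,0],[-1,0,0,0,0,0]]' 0|head -2
python3 -m handwheel '[[-1,0,0,0,0,0],[-1,0,0,0,0,0],[-1,-0.04,0,0,0,0.111],[0,0,0,0,0,0.111],[0,0,0,0,0,0.111],[0,0,0,0,0,0.111],[0,0,0,0,0,0.111],[0,0,0,0,0,0.111],[0,0,0,0,0,0],[0,0,0,0,0,0]]'
python3 rad.py; python3 snap.py w13
```

```text
time_s: 31.95
tcp_pos: [0.5832, -0.0753, 0.1227]
time_s: 33.2
tcp_pos: [0.6549, -0.0933, 0.1231]
tcp_rot: [[-0.29, 0.957, -0.0], [0.957, 0.29, 0.0], [0.0, -0.0, -1.0]]
wrist_force: [-0.3, -0.4, 0.7]
width: 1.001
finger_force: 0.0
out -0.0015 lat -0.0002 z 0.1231 F [-0.3 -0.4  0.7] toolyaw 106.8 t 33.2 j6 60.0
```

View pics/w13.png

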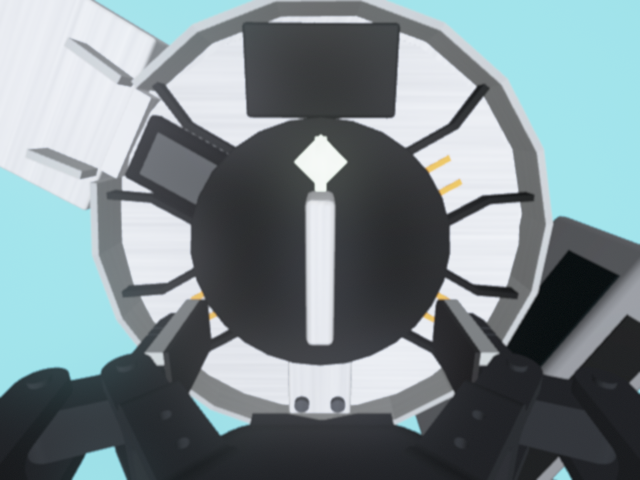

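w13 shows pack b well home in bay 1: its rear is inside the rim at (150,155), its front is under the cap and its label is at (180,165).

That makes 15 viewed pictures, one over the allowed 14. I will view no more and do all further checks numerically.

```bash
cat > dial.py <<'E'
# dial angle from the white arrow, and grey-label/dark content of each bay, sampled on polar grids about the hub
import sys
from seg import *
im,c=load(sys.argv[1]); H=np.array([.6535,-.0928]); Y=-13.3
def samp(r,th,z):
    u,v=proj(c,(H[0]+r*np.cos(th),H[1]+r*np.sin(th),z))
    return im[int(round(v)),int(round(u))].astype(int) if 0<=u<639 and 0<=v<479 else None
A=[]
for th in np.radians(np.arange(0,360,1)):
    for r in np.arange(.044,.060,.002):
        s=samp(r,th,.061)
        if s is not None and s.min()>170: A.append(np.exp(1j*th))
a=np.degrees(np.angle(np.sum(A))); dial=(a-180-Y+180)%360-180
print("arrow n",len(A),"dial",round(dial,1))
for b,o in (("bay1",60),("bay2",120),("ref",180),("bay4",-120),("bay5",-60)):
    th0=np.radians(a+o); rows=[]
    for r in np.arange(.080,.132,.004):
        px=[samp(r,th0+t/r,.052) for t in (-.012,0,.012)]
        px=[p for p in px if p is not None]; rows.append(int(np.median([p.mean() for p in px])) if px else -1)
    print(b,"r 80..128 step 4:",rows)
E
python3 dial.py w13
python3 -m handwheel '[[0,0,1,0,0,0],[0,0,1,0,0,0],[0,0,0,0,0,0],[0,0,0,0,0,0],[0,0,0,0,0,0],[0,0,0,0,0,0],[0,0,0,0,0,0],[0,0,0,0,0,0],[0,0,0,0,0,0],[0,0,0,0,0,0]]' 1 
python3 -m handwheel '[[0,0,0,0,0,0.084],[0,0,0,0,0,0.084],[0,0,0,0,0,0.084],[0,0,0,0,0,0.084],[0,0,0,0,0,0.084],[0,0,0,0,0,0.084],[0,0,0,0,0,0.084],[0,0,0,0,0,0.08],[0,0,0,0,0,0],[0,0,0,0,0,0]]' 1
python3 -m handwheel '[[0,0,0,0,0,0],[0,0,0,0,0,0],[0,0,0,0,0,0],[0,0,0,0,0,0],[0,0,0,0,0,0],[0,0,-1,0,0,0],[0,0,-1,0,0,0],[0,0,0,0,0,0],[0,0,0,0,0,0],[0,0,0,0,0,0]]' 0 | head -2
python3 snap.py w14;python3 rad.py; python3 dial.py w14
```

```text
arrow n 318 dial -66.4
bay1 r 80..128 step 4: [110, 111, 111, 112, 114, 114, 117, 118, 71, 209, 219, 238, 237]
bay2 r 80..128 step 4: [187, 134, 133, 158, 158, 106, 193, 231, 232, 127, 126, 126, 126]
ref r 80..128 step 4: [223, 231, 231, 230, 230, 230, 230, 230, 220, 133, 110, 60, 55]
bay4 r 80..128 step 4: [231, 52, 54, 44, 43, 44, 46, 43, 42, 41, 38, 36, 62]
bay5 r 80..128 step 4: [236, 238, 236, 233, 234, 237, 236, 238, 237, 239, 109, 108, 109]
time_s: 34.5
tcp_pos: [0.6541, -0.0936, 0.0745]
tcp_rot: [[-0.287, 0.958, -0.001], [0.958, 0.287, -0.001], [-0.0, -0.001, -1.0]]
wrist_force: [-5.5, 0.5, 1.0]
width: 0.147
finger_force: 62.3
time_s: 35.75
tcp_pos: [0.6532, -0.0934, 0.0745]
tcp_rot: [[0.687, 0.726, -0.003], [0.726, -0.687, -0.0], [-0.002, -0.002, -1.0]]
wrist_force: [-7.9, 0.5, 4.2]
width: 0.149
finger_force: 62.6
time_s: 37.0
tcp_pos: [0.6539, -0.0931, 0.1222]
out -0.0005 lat -0.0002 z 0.1223 F [-0.3 -1.   0.4] toolyaw 46.6 t 37.05 j6 120.0
arrow n 313 dial -124.7
bay1 r 80..128 step 4: [114, 114, 116, 116, 117, 117, 119, 119, 64, 101, 116, 117, 119]
bay2 r 80..128 step 4: [217, 69, 116, 130, 131, 132, 84, 69, 129, 161, 237, 236, 236]
ref r 80..128 step 4: [232, 233, 233, 233, 232, 233, 217, 229, 144, 156, 69, 57, 53]
bay4 r 80..128 step 4: [46, 46, 45, 45, 50, 47, 46, 44, 43, 41, 42, 81, 43]
bay5 r 80..128 step 4: [234, 238, 233, 235, 238, 237, 239, 237, 238, 236, 124, 114, 114]
```

```bash
sed -i 's/np.arange(.044,.060,.002)/np.arange(.044,.055,.002)/; s/>170/>200/' dial.py; python3 dial.py w14 | head -1
python3 -m handwheel '[[0,0,-1,0,0,-0.115],[0,0,-1,0,0,-0.115],[0,0,-0.5,0,0,-0.115],[0,0,0,0,0,-0.115],[0,0,0,0,0,-0.115],[0,0,0,0,0,-0.115],[0,0,0,0,0,-0.115],[0,0,0,0,0,-0.115],[0,0,0,0,0,-0.115],[0,0,0,0,0,-0.115]]' |head -1
python3 -m handwheel '[[0,0,0,0,0,-0.1136],[0,0,0,0,0,-0.1136],[0,0,0,0,0,-0.1136],[0,0,0,0,0,-0.1136],[0,0,0,0,0,-0.1136],[-0.36,1,0,0,0,0],[-0.36,1,0,0,0,0],[-0.36,1,0,0,0,0],[-0.36,1,0,0,0,0],[-0.36,1,0,0,0,0]]' |head -2
python3 -m handwheel '[[-0.36,1,0,0,0,0],[-0.36,1,0,0,0,0],[-0.36,1,0,0,0,0],[-0.36,1,0,0,0,0],[-0.36,1,0,0,0,0],[-0.05,0.15,0,0,0,0],[0,0,1,0,0,0],[0,0,1,0,0,0],[0,0,0,0,0,0],[0,0,0,0,0,0]]'
python3 snap.py w15; python3 pick.py w15 .647 .1764
```

```text
arrow n 235 dial -125.3
time_s: 38.3
time_s: 39.55
tcp_pos: [0.6511, 0.0404, 0.1853]
time_s: 40.8
tcp_pos: [0.6485, 0.1757, 0.137]
tcp_rot: [[-0.933, -0.361, 0.0], [-0.361, 0.933, -0.0], [-0.0, -0.0, -1.0]]
wrist_force: [0.2, -0.2, 0.8]
width: 1.005
finger_force: 0.0
area 2061 282.0 L 0.0438 centre [0.6463 0.1762] yaw 20.1 label-edge yaw 19.3 tool shift xyz mm [ 2.4  1.3 -0. ] rz about tool z deg 1.0163284791904061
```

```bash
python3 -m handwheel '[[0.08,0.04,1,0,0,0.011],[0,0,1,0,0,0],[0,0,1,0,0,0],[0,0,1,0,0,0],[0,0,0.8,0,0,0],[0,0,0.3,0,0,0],[0,0,0,0,0,0],[0,0,0,0,0,0],[0,0,0,0,0,0],[0,0,0,0,0,0]]' | head -4
python3 -m handwheel '[[0,0,0,0,0,0],[0,0,0,0,0,0],[0,0,0,0,0,0],[0,0,0,0,0,0],[0,0,0,0,0,0],[0,0,0,0,0,0],[0,0,0,0,0,0],[0,0,-0.4,0,0,0],[0,0,-0.8,0,0,0],[0,0,-0.8,0,0,0]]' 1
python3 snap.py w16
cat > held.py <<'E'
import sys
from seg import *
im,c=load(sys.argv[1]); hsv=cv2.cvtColor(im,cv2.COLOR_BGR2HSV)
m=((hsv[...,2]>70)&(hsv[...,1]<45)&(hsv[...,2]<150)).astype(np.uint8); w=np.zeros_like(m); w[235:360,275:370]=1; m&=w
m=cv2.morphologyEx(m,cv2.MORPH_OPEN,np.ones((5,5))); nl,L,st,ce=cv2.connectedComponentsWithStats(m); i=1+st[1:,4].argmax()
print("held label px",ce[i].round(1),st[i], cv2.minAreaRect(cv2.findContours((L==i).astype(np.uint8),0,1)[0][0])[1:])
E
python3 held.py w9; python3 held.py w16
```

```text
time_s: 42.1
tcp_pos: [0.6464, 0.1766, 0.0094]
tcp_rot: [[-0.938, -0.345, 0.001], [-0.345, 0.938, 0.0], [-0.001, -0.0, -1.0]]
wrist_force: [-0.0, -0.4, -0.1]
time_s: 43.35
tcp_pos: [0.6451, 0.1763, 0.0588]
tcp_rot: [[-0.938, -0.345, -0.002], [-0.345, 0.938, -0.0], [0.002, 0.0, -1.0]]
wrist_force: [0.4, -0.2, 0.1]
width: 0.449
finger_force: 61.0
held label px [321.3 294.4] [ 286  247   72   97 6638] ((96.0, 71.0), 90.0)
held label px [321.7 297.8] [ 287  250   72   98 6621] ((71.1052017211914, 96.29853820800781), 0.9391909241676331)
```

```bash
python3 -m handwheel '[[0,0,-1,0,0,0.093],[0,0,-1,0,0,0.093],[0,0,0,0,0,0.093],[0,0,0,0,0,0.093],[0.45,-1,0,0,0,0],[0.45,-1,0,0,0,0],[0.45,-1,0,0,0,0],[0.45,-1,0,0,0,0],[0.45,-1,0,0,0,0],[0.45,-1,0,0,0,0]]' | tail -2
python3 -m handwheel '[[0.44,-1,0,0,0,0],[0.44,-1,0,0,0,0],[0.44,-1,0,0,0,0],[0.44,-1,0,0,0,0],[0,-0.4,0,0,0,0],[0,0,0,0,0,0],[0,0,0,0,0,0],[0,0,1,0,0,0],[0,0,0.95,0,0,0],[0,0,0,0,0,0]]' | tail -2
python3 snap.py w17; python3 held.py w17;python3 held.py w10; python3 rad.py
```

```text
width: 0.447
finger_force: 61.0
width: 0.446
finger_force: 61.0
held label px [321.7 297.7] [ 287  251   71   96 6554] ((95.0, 70.0), 90.0)
held label px [321.3 294.7] [ 286  248   71   96 6525] ((69.99998474121094, 94.99998474121094), -0.0)
out 0.1812 lat 0.0009 z 0.0596 F [ 0.8  0.4 -1.5] toolyaw 166.8 t 45.95 j6 -0.0
```

Good. I'll lower, release, retreat and check the pack on the shelf numerically.

```bash
python3 -m handwheel '[[0,0,0.4,0,0,0],[0,0,0.27,0,0,0],[0,0,0,0,0,0],[0,0,0,0,0,0],[0,0,0,0,0,0],[0,0,0,0,0,0],[0,0,0,0,0,0],[0,0,0,0,0,0],[0,0,0,0,0,0],[0,0,0,0,0,0]]' 
python3 -m handwheel '[[0,0,0,0,0,0],[0,0,0,0,0,0],[0,0,0,0,0,0],[0,0,0,0,0,0],[0,0,-0.5,0,0,0],[0,0,-1,0,0,0],[0,0,-1,0,0,0],[1,0,0,0,0,0],[1,0,0,0,0,0],[0.4,0,0,0,0,0]]' 0 | head -2
python3 snap.py w18
cat > shelf.py <<'E'
import sys
from seg import *
im,c=load(sys.argv[1]); X=(.4764+.0075,-.0509); 
l,a,r=lab(im,c,(.4690,-.0491),.0525); g,ga=gold(im,c,(.4690,-.0491),.0525,r=75)
P=plane(c,l,.0525)[:2]; G=plane(c,g,.052)[:2]; al=np.radians(13.3)
for n,q in (("label",P),("gold",G)):
    d=q-[.6535,-.0928]; print(n,"out",(d@[-np.cos(al),np.sin(al)]).round(4),"lat",(d@[np.sin(al),np.cos(al)]).round(4))
d=G-P; print("yaw",np.degrees(np.arctan2(d[1],d[0])).round(1),"rect",r[2],a,ga)
E
python3 shelf.py w11; python3 shelf.py w18; python3 rad.py
```

```text
time_s: 47.2
tcp_pos: [0.4778, -0.0509, 0.0433]
tcp_rot: [[-0.973, 0.23, 0.0], [0.23, 0.973, 0.0], [0.0, 0.0, -1.0]]
wrist_force: [-0.3, 0.4, -1.8]
width: 0.449
finger_force: 61.0
time_s: 48.45
tcp_pos: [0.4183, -0.0369, 0.1064]
label out 0.1902 lat 0.0011
gold out 0.1459 lat 0.0008
yaw -13.7 rect 90.0 2544 316.0
label out 0.1886 lat 0.0004
gold out 0.1447 lat -0.0004
yaw -14.3 rect 0.0 2552 318.0
out 0.2425 lat 0.0003 z 0.1062 F [-1.4  0.6 -0. ] toolyaw 166.7 t 48.5 j6 -0.0
```

```bash
python3 -m handwheel '[[0,0,0,0,0,0],[0,0,0,0,0,0],[0,0,0,0,0,0],[0,0,0,0,0,0],[0,0,1,0,0,0],[0,0,1,0,0,0],[0,0,0.46,0,0,0],[0,0,0,0,0,0],[0,0,0,0,0,0],[0,0,0,0,0,0]]' 1|head -2
python3 -m handwheel '[[-0.4,0,0,0,0,0],[-0.4,0,0,0,0,0],[-0.4,0,0,0,0,0],[-0.4,0,0,0,0,0],[-0.4,0,0,0,0,0],[-0.4,0,0,0,0,0],[-0.4,0,0,0,0,0],[-0.4,0,0,0,0,0],[-0.4,0,0,0,0,0],[-0.4,0,0,0,0,0]]'|tail -3
python3 -m handwheel '[[-0.2,0,0,0,0,0],[-0.15,0,0,0,0,0],[-0.1,0,0,0,0,0],[-0.05,0,0,0,0,0],[-0.04,0,0,0,0,0],[0,0,0,0,0,0],[0,0,0,0,0,0],[0,0,0,0,0,0],[0,0,0,0,0,0],[0,0,0,0,0,0]]'|tail -3;python3 rad.py
python3 -m handwheel '[[-0.06,0,0,0,0,0],[0,0,0,0,0,0],[0,0,0,0,0,0],[-0.06,0,0,0,0,0],[0,0,0,0,0,0],[0,0,0,0,0,0],[-0.06,0,0,0,0,0],[0,0,0,0,0,0],[0,0,0,0,0,0],[0,0,0,0,0,0]]'|tail -3;python3 rad.py
```

```text
time_s: 49.75
tcp_pos: [0.4203, -0.0374, 0.0451]
wrist_force: [-1.1, 0.6, -0.1]
width: -0.003
finger_force: 0.2
wrist_force: [-4.9, 1.5, 3.3]
width: 0.0
finger_force: 2.6
out 0.1286 lat 0.0003 z 0.0441 F [-4.9  1.5  3.3] toolyaw 166.7 t 52.25 j6 -0.0
wrist_force: [-13.2, 2.2, 10.6]
width: 0.004
finger_force: 7.0
out 0.1285 lat 0.0004 z 0.0434 F [-13.2   2.2  10.6] toolyaw 166.7 t 53.5 j6 -0.0
```

```bash
python3 -m handwheel '[[1,0,0,0,0,0],[1,0,0,0,0,0],[0,0,-1,0,0,0],[0,0,-1,0,0,0],[0,0,-1,0,0,0],[0,0,-0.2,0,0,0],[-1,0,0,0,0,0],[-1,0,0,0,0,0],[-1,0,0,0,0,0],[-1,0,0,0,0,0]]' 0|head -2
python3 -m handwheel '[[-1,0,0,0,0,0],[-1,0,0,0,0,0],[-1,0,0,0,0,0.111],[0,0,0,0,0,0.111],[0,0,0,0,0,0.111],[0,0,0,0,0,0.111],[0,0,0,0,0,0.111],[0,0,0,0,0,0.111],[0,0,0,0,0,0.111],[0,0,0,0,0,0.111]]' | head -2
python3 -m handwheel '[[0,0,0,0,0,0.111],[0,0,0,0,0,0.111],[0,0,0,0,0,0.111],[0,0,0,0,0,0.111],[0,0,0,0,0,0],[0,0,0,0,0,0],[0,0,0,0,0,0],[0,0,0,0,0,0],[0,0,0,0,0,0],[0,0,0,0,0,0]]' | head -2
python3 rad.py; python3 snap.py w19; python3 dial.py w19
```

```text
time_s: 54.75
tcp_pos: [0.5836, -0.076, 0.123]
time_s: 56.0
tcp_pos: [0.6558, -0.093, 0.1228]
time_s: 57.25
tcp_pos: [0.6559, -0.093, 0.1244]
out -0.0024 lat 0.0003 z 0.1244 F [0.  0.2 0.1] toolyaw 46.9 t 57.25 j6 120.0
arrow n 238 dial -124.8
bay1 r 80..128 step 4: [114, 114, 115, 117, 117, 117, 119, 119, 63, 94, 116, 116, 118]
bay2 r 80..128 step 4: [53, 55, 57, 58, 61, 62, 62, 64, 94, 144, 237, 237, 236]
ref r 80..128 step 4: [233, 233, 233, 233, 233, 233, 222, 228, 166, 164, 62, 59, 54]
bay4 r 80..128 step 4: [237, 47, 48, 45, 45, 43, 47, 46, 44, 42, 40, 46, 123]
bay5 r 80..128 step 4: [238, 238, 234, 234, 238, 238, 238, 238, 239, 237, 138, 114, 114]
```

```bash
cat > prof.py <<'E'
import sys
from seg import *
im,c=load(sys.argv[1]); g=cv2.cvtColor(im,cv2.COLOR_BGR2GRAY); dial=float(sys.argv[2]); H=np.array([.6535,-.0928])
for b,o in [(x,dict(bay1=60,bay2=120,bay4=-120,bay5=-60)[x]) for x in sys.argv[3:]]:
    th=np.radians(180-13.3+dial+o); e=np.array([np.cos(th),np.sin(th)]); n=np.array([-e[1],e[0]])
    print(b,"cols lat -24..24 step 4; rows r 80..124 step 4")
    for r in np.arange(.080,.126,.004):
        o_=[]
        for t in np.arange(-.024,.025,.004):
            u,v=proj(c,(*(H+r*e+t*n),.052)); o_.append(int(g[int(round(v)),int(round(u))]) if 0<=u<639 and 0<=v<479 else -1)
        print(round(r*1000),o_)
E
python3 prof.py w19 -120 bay1 bay2; python3 prof.py w13 -60 bay1
```

```text
bay1 cols lat -24..24 step 4; rows r 80..124 step 4
80 [71, 58, 58, 117, 116, 114, 114, 113, 113, 59, 55, 65, 226]
84 [71, 61, 64, 119, 117, 115, 114, 114, 113, 60, 57, 64, 216]
88 [72, 61, 61, 119, 118, 116, 115, 115, 114, 61, 58, 66, 214]
92 [73, 63, 64, 120, 119, 117, 116, 116, 115, 62, 58, 69, 213]
96 [74, 63, 64, 120, 119, 118, 117, 116, 116, 63, 60, 68, 212]
100 [151, 64, 66, 121, 121, 118, 118, 117, 116, 63, 88, 66, 141]
104 [185, 65, 68, 123, 121, 120, 118, 117, 117, 64, 78, 160, 71]
108 [184, 66, 69, 123, 121, 121, 120, 118, 119, 75, 91, 235, 69]
112 [223, 69, 69, 67, 66, 64, 63, 63, 62, 62, 80, 235, 135]
116 [232, 133, 131, 133, 134, 163, 192, 119, 132, 161, 153, 144, 115]
120 [116, 117, 116, 116, 116, 116, 115, 116, 117, 118, 116, 116, 117]
124 [121, 117, 117, 117, 116, 116, 117, 118, 118, 119, 119, 115, 117]
bay2 cols lat -24..24 step 4; rows r 80..124 step 4
80 [63, 54, 52, 107, 52, 47, 49, 98, 106, 71, 47, 51, 105]
84 [64, 56, 53, 126, 107, 49, 48, 47, 59, 69, 46, 50, 120]
88 [66, 57, 55, 128, 127, 51, 48, 48, 47, 48, 49, 51, 151]
92 [67, 58, 56, 123, 127, 93, 49, 49, 4
[... 645 characters left out ...]
112, 110, 110, 110, 110, 110, 82, 56, 61, 113]
88 [73, 59, 58, 112, 112, 111, 110, 110, 111, 83, 58, 60, 133]
92 [74, 60, 59, 113, 111, 111, 111, 111, 112, 80, 59, 63, 163]
96 [80, 62, 62, 113, 113, 113, 113, 112, 113, 84, 61, 63, 130]
100 [174, 65, 64, 115, 113, 114, 113, 113, 114, 100, 61, 72, 74]
104 [232, 66, 66, 116, 115, 114, 115, 115, 114, 87, 63, 230, 71]
108 [230, 69, 69, 115, 111, 116, 115, 115, 114, 88, 66, 234, 70]
112 [233, 71, 72, 71, 69, 69, 69, 68, 68, 68, 67, 234, 229]
116 [155, 211, 193, 186, 193, 216, 218, 227, 179, 132, 123, 158, 116]
120 [237, 237, 237, 237, 237, 237, 238, 234, 236, 238, 237, 231, 117]
124 [237, 237, 237, 237, 238, 238, 238, 238, 238, 238, 238, 235, 137]
```

Both packs show the same rear radius in their bays. I'll turn the dial counter-clockwise 180° to +60 (bay 5).

```bash
python3 -m handwheel '[[0,0,1,0,0,0],[0,0,1,0,0,0],[0,0,0,0,0,0],[0,0,0,0,0,0],[0,0,0,0,0,0],[0,0,0,0,0,0],[0,0,0,0,0,0],[0,0,0,0,0,0],[0,0,0,0,0,0],[0,0,0,0,0,0]]' 1 | tail -3
python3 -m handwheel '[[0,0,0,0,0,-0.1],[0,0,0,0,0,-0.1],[0,0,0,0,0,-0.1],[0,0,0,0,0,-0.1],[0,0,0,0,0,-0.1],[0,0,0,0,0,-0.1],[0,0,0,0,0,-0.1],[0,0,0,0,0,-0.1],[0,0,0,0,0,-0.1],[0,0,0,0,0,-0.1]]' | tail -3; python3 rad.py
python3 -m handwheel '[[0,0,0,0,0,-0.1],[0,0,0,0,0,-0.1],[0,0,0,0,0,-0.1],[0,0,0,0,0,-0.1],[0,0,0,0,0,-0.1],[0,0,0,0,0,-0.1],[0,0,0,0,0,-0.1],[0,0,0,0,0,-0.1],[0,0,0,0,0,-0.1],[0,0,0,0,0,-0.1]]' | tail -3; python3 rad.py
python3 -m handwheel '[[0,0,0,0,0,0],[0,0,0,0,0,0],[0,0,0,0,0,0],[0,0,0,0,0,0],[0,0,0,0,0,0],[0,0,0,0,0,0],[0,0,-1,0,0,0],[0,0,-1,0,0,0],[0,0,0,0,0,0],[0,0,0,0,0,0]]' 0 | head -2
python3 snap.py w20;python3 rad.py; python3 dial.py w20 | head -1
```

```text
wrist_force: [-3.6, 2.3, -0.5]
width: 0.149
finger_force: 62.2
wrist_force: [-8.5, 3.0, 2.6]
width: 0.152
finger_force: 62.7
out 0.0008 lat 0.0008 z 0.0749 F [-8.5  3.   2.6] toolyaw 137.2 t 59.8 j6 29.0
wrist_force: [-8.9, -1.1, 1.8]
width: 0.15
finger_force: 62.5
out 0.0003 lat -0.0008 z 0.0749 F [-8.9 -1.1  1.8] toolyaw -132.9 t 61.05 j6 -61.0
time_s: 62.3
tcp_pos: [0.6555, -0.0929, 0.1233]
out -0.0015 lat 0.0003 z 0.1228 F [-1.  -0.6  0.2] toolyaw -133.2 t 62.35 j6 -60.0
arrow n 245 dial 62.5
```

The dial is at +60. Next is pack c.

```bash
python3 -m handwheel '[[0,0,-1,0,0,0.1044],[0,0,-1,0,0,0.1044],[0,0,-0.5,0,0,0.1044],[0,0,0,0,0,0.1044],[0,0,0,0,0,0.1044],[0,0,0,0,0,0.1044],[0.708,0.984,0,0,0,0],[0.708,0.984,0,0,0,0],[0.708,0.984,0,0,0,0],[0.708,0.984,0,0,0,0]]' |head -2
python3 -m handwheel '[[0.708,0.984,0,0,0,0],[0.708,0.984,0,0,0,0],[0.708,0.984,0,0,0,0],[0.708,0.984,0,0,0,0],[0.708,0.984,0,0,0,0],[0.708,0.984,0,0,0,0],[0.708,0.984,0,0,0,0],[0.708,0.984,0,0,0,0],[0.708,0.984,0,0,0,0],[0.708,0.984,0,0,0,0]]' |head -2
python3 -m handwheel '[[0.708,0.984,0,0,0,0],[0.708,0.984,0,0,0,0],[0,0,1,0,0,0],[0,0,1,0,0,0],[0,0,0,0,0,0],[0,0,0,0,0,0],[0,0,0,0,0,0],[0,0,0,0,0,0],[0,0,0,0,0,0],[0,0,0,0,0,0]]'
python3 snap.py w21; python3 pick.py w21 .442 .3425
```

```text
time_s: 63.6
tcp_pos: [0.601, 0.0166, 0.1852]
time_s: 64.85
tcp_pos: [0.4672, 0.2882, 0.1854]
time_s: 66.1
tcp_pos: [0.4419, 0.3421, 0.137]
tcp_rot: [[-0.986, 0.166, 0.0], [0.166, 0.986, 0.0], [-0.0, 0.0, -1.0]]
wrist_force: [-0.6, 0.2, 0.1]
width: 1.0
finger_force: 0.0
area 2280 363.0 L 0.0446 centre [0.4185 0.3654] yaw -10.5 label-edge yaw 172.5 tool shift xyz mm [26.8 19.1 -0. ] rz about tool z deg 0.9696711475786515
```

Pack c has been knocked about 33 mm. I'll recentre and measure again, with the board's edge and a height check.

```bash
python3 -m handwheel '[[1,0.76,0,0,0,0],[0.07,0,0,0,0,0],[0,0,0,0,0,0],[0,0,0,0,0,0],[0,0,0,0,0,0],[0,0,0,0,0,0],[0,0,0,0,0,0],[0,0,0,0,0,0],[0,0,0,0,0,0],[0,0,0,0,0,0]]' | head -2
python3 snap.py w22; python3 pick.py w22 .4185 .3654
python3 - <<'E'
from seg import *
i1,c1=load("w21");i2,c2=load("w22");q=(.4185,.3654)
print("label",tri(c1,lab(i1,c1,q)[0],c2,lab(i2,c2,q)[0]),"gold",tri(c1,gold(i1,c1,q,r=80)[0],c2,gold(i2,c2,q,r=80)[0]))
c=arm.calibration("top")
for p in ((116.7,302),(223,306),(125.5,177.5),(231,181)): print(plane(c,p,.008)[:2].round(3))
# wood or bench around the pack: hue of points 6 mm outside it
th=np.radians(-9); e=np.array([np.cos(th),np.sin(th)]);n=np.array([-e[1],e[0]]); hsv=cv2.cvtColor(i2,cv2.COLOR_BGR2HSV)
for a,b in ((-.044,-.02),(-.044,.02),(-.044,0),(.044,0),(0,.027),(0,-.027),(-.03,.027),(.03,.027)):
    u,v=proj(c2,(*(np.array(q)+a*e+b*n),.008)); print(a,b,hsv[int(v),int(u)] if 0<=v<480 and 0<=u<640 else None)
E
```

```text
time_s: 67.4
tcp_pos: [0.4185, 0.3653, 0.1368]
area 2018 319.0 L 0.0443 centre [0.4188 0.3653] yaw -10.2 label-edge yaw 171.3 tool shift xyz mm [-0.3  0.1  0. ] rz about tool z deg 0.6705296816921305
label (array([0.41040158, 0.36675166, 0.0220103 ]), np.float64(0.00010628070977221402)) gold (array([0.45483983, 0.35874933, 0.01870306]), np.float64(0.00014792698952341117))
[0.388 0.402]
[0.37  0.138]
[0.704 0.384]
[0.687 0.114]
-0.044 -0.02 [ 94  86 186]
-0.044 0.02 [ 95  87 187]
-0.044 0 [ 95  89 187]
0.044 0 [ 19 151 187]
0 0.027 [ 16 105 173]
0 -0.027 [ 16 107 169]
-0.03 0.027 [ 16 101 184]
0.03 0.027 [ 16 107 181]
```

```bash
python3 -m handwheel '[[0,0,1,0,0,0.004],[0,0,1,0,0,0],[0,0,1,0,0,0],[0,0,1,0,0,0],[0,0,0.8,0,0,0],[0,0,0.3,0,0,0],[0,0,0,0,0,0],[0,0,0,0,0,0],[0,0,0,0,0,0],[0,0,0,0,0,0]]' | head -4
python3 -m handwheel '[[0,0,0,0,0,0],[0,0,0,0,0,0],[0,0,0,0,0,0],[0,0,0,0,0,0],[0,0,0,0,0,0],[0,0,0,0,0,0],[0,0,0,0,0,0],[0,0,-0.4,0,0,0],[0,0,-0.8,0,0,0],[0,0,-0.8,0,0,0]]' 1
python3 snap.py w23; python3 held.py w23
```

```text
time_s: 68.7
tcp_pos: [0.419, 0.3655, 0.0099]
tcp_rot: [[-0.985, 0.172, 0.001], [0.172, 0.985, 0.001], [-0.001, 0.001, -1.0]]
wrist_force: [-0.4, -0.3, -0.8]
time_s: 69.95
tcp_pos: [0.4179, 0.3648, 0.0596]
tcp_rot: [[-0.985, 0.172, -0.001], [0.172, 0.985, -0.001], [0.001, -0.001, -1.0]]
wrist_force: [0.5, -1.0, -1.6]
width: 0.448
finger_force: 60.4
held label px [321.4 296.9] [ 287  250   70   96 6518] ((95.0, 69.0), 90.0)
```

```bash
python3 -m handwheel '[[0,0,-1,0,0,0.038],[0,0,-1,0,0,0],[-0.381,-0.978,0,0,0,0],[-0.381,-0.978,0,0,0,0],[-0.381,-0.978,0,0,0,0],[-0.381,-0.978,0,0,0,0],[-0.381,-0.978,0,0,0,0],[-0.381,-0.978,0,0,0,0],[-0.381,-0.978,0,0,0,0],[-0.381,-0.978,0,0,0,0]]' | tail -2
python3 -m handwheel '[[-0.381,-0.978,0,0,0,0],[-0.381,-0.978,0,0,0,0],[-0.381,-0.978,0,0,0,0],[-0.381,-0.978,0,0,0,0],[-0.381,-0.978,0,0,0,0],[-0.381,-0.978,0,0,0,0],[-0.381,-0.978,0,0,0,0],[-0.381,-0.978,0,0,0,0],[0,0,0,0,0,0],[0,0,0,0,0,0]]' | tail -2
python3 -m handwheel '[[0,0,1,0,0,0],[0,0,0.95,0,0,0],[0,0,0,0,0,0],[0,0,0,0,0,0],[0,0,0,0,0,0],[0,0,0,0,0,0],[0,0,0,0,0,0],[0,0,0,0,0,0],[0,0,0,0,0,0],[0,0,0,0,0,0]]' | tail -2
python3 snap.py w24; python3 held.py w24; python3 rad.py
```

```text
width: 0.455
finger_force: 60.4
width: 0.449
finger_force: 60.4
width: 0.449
finger_force: 60.5
held label px [321.4 296.8] [ 286  250   71   96 6534] ((95.0, 70.0), 90.0)
out 0.1818 lat 0.0005 z 0.0605 F [ 0.4  0.2 -0.2] toolyaw 166.7 t 73.8 j6 -0.0
```

```bash
python3 -m handwheel '[[0,0,0.4,0,0,0],[0,0,0.3,0,0,0],[0,0,0,0,0,0],[0,0,0,0,0,0],[0,0,0,0,0,0],[0,0,0,0,0,0],[0,0,0,0,0,0],[0,0,0,0,0,0],[0,0,0,0,0,0],[0,0,0,0,0,0]]' | tail -3
python3 -m handwheel '[[0,0,0,0,0,0],[0,0,0,0,0,0],[0,0,0,0,0,0],[0,0,0,0,0,0],[0,0,-0.5,0,0,0],[0,0,-1,0,0,0],[0,0,-1,0,0,0],[1,0,0,0,0,0],[1,0,0,0,0,0],[0.4,0,0,0,0,0]]' 0 | head -2
python3 snap.py w25; python3 shelf.py w25; python3 rad.py
```

```text
wrist_force: [0.2, 0.4, -0.7]
width: 0.45
finger_force: 60.5
time_s: 76.3
tcp_pos: [0.4173, -0.0364, 0.1061]
label out 0.19 lat 0.0005
gold out 0.1461 lat 0.0
yaw -13.8 rect 90.0 2554 318.0
out 0.2435 lat 0.0006 z 0.1059 F [-1.4 -0.5  0.6] toolyaw 166.7 t 76.35 j6 -0.0
```

```bash
python3 -m handwheel '[[0,0,0,0,0,0],[0,0,0,0,0,0],[0,0,0,0,0,0],[0,0,0,0,0,0],[0,0,1,0,0,0],[0,0,1,0,0,0],[0,0,0.46,0,0,0],[0,0,0,0,0,0],[0,0,0,0,0,0],[0,0,0,0,0,0]]' 1|head -2
python3 -m handwheel '[[-0.4,0,0,0,0,0],[-0.4,0,0,0,0,0],[-0.4,0,0,0,0,0],[-0.4,0,0,0,0,0],[-0.4,0,0,0,0,0],[-0.4,0,0,0,0,0],[-0.4,0,0,0,0,0],[-0.4,0,0,0,0,0],[-0.4,0,0,0,0,0],[-0.4,0,0,0,0,0]]'|tail -3
python3 -m handwheel '[[-0.2,0,0,0,0,0],[-0.15,0,0,0,0,0],[-0.1,0,0,0,0,0],[-0.05,0,0,0,0,0],[-0.04,0,0,0,0,0],[0,0,0,0,0,0],[0,0,0,0,0,0],[0,0,0,0,0,0],[0,0,0,0,0,0],[0,0,0,0,0,0]]'|tail -3;python3 rad.py
python3 -m handwheel '[[-0.06,0,0,0,0,0],[0,0,0,0,0,0],[0,0,0,0,0,0],[-0.06,0,0,0,0,0],[0,0,0,0,0,0],[0,0,0,0,0,0],[-0.06,0,0,0,0,0],[0,0,0,0,0,0],[0,0,0,0,0,0],[0,0,0,0,0,0]]'|tail -3;python3 rad.py
```

```text
time_s: 77.6
tcp_pos: [0.4193, -0.0369, 0.0449]
wrist_force: [0.2, -0.5, -0.3]
width: -0.0
finger_force: 0.1
wrist_force: [-2.8, 0.2, 0.6]
width: -0.001
finger_force: 1.5
out 0.1287 lat 0.0005 z 0.0439 F [-2.8  0.2  0.6] toolyaw 166.7 t 80.1 j6 -0.0
wrist_force: [-11.0, 3.0, 9.4]
width: 0.002
finger_force: 6.1
out 0.1285 lat 0.0005 z 0.0434 F [-11.    3.    9.4] toolyaw 166.7 t 81.35 j6 -0.0
```

Third pack home. I'll turn the dial from +60 to 0.

```bash
python3 -m handwheel '[[1,0,0,0,0,0],[1,0,0,0,0,0],[0,0,-1,0,0,0],[0,0,-1,0,0,0],[0,0,-1,0,0,0],[0,0,-0.2,0,0,0],[-1,0,0,0,0,0],[-1,0,0,0,0,0],[-1,0,0,0,0,0],[-1,0,0,0,0,0]]' 0|head -2
python3 -m handwheel '[[-1,0,0,0,0,0],[-1,0,0,0,0,0],[-1,0,0,0,0,-0.111],[0,0,0,0,0,-0.111],[0,0,0,0,0,-0.111],[0,0,0,0,0,-0.111],[0,0,0,0,0,-0.111],[0,0,0,0,0,-0.111],[0,0,0,0,0,0],[0,0,0,0,0,0]]' | head -2
python3 rad.py; python3 snap.py w26; python3 dial.py w26 | head -1; python3 prof.py w26 60 bay5
python3 -m handwheel '[[0,0,1,0,0,0],[0,0,1,0,0,0],[0,0,0,0,0,0],[0,0,0,0,0,0],[0,0,0,0,0,0],[0,0,0,0,0,0],[0,0,0,0,0,0],[0,0,0,0,0,0],[0,0,0,0,0,0],[0,0,0,0,0,0]]' 1 | tail -3
python3 -m handwheel '[[0,0,0,0,0,0.084],[0,0,0,0,0,0.084],[0,0,0,0,0,0.084],[0,0,0,0,0,0.084],[0,0,0,0,0,0.084],[0,0,0,0,0,0.084],[0,0,0,0,0,0.084],[0,0,0,0,0,0.08],[0,0,0,0,0,0],[0,0,0,0,0,0]]' 1 | tail -3; python3 rad.py
python3 -m handwheel '[[0,0,0,0,0,0],[0,0,0,0,0,0],[0,0,0,0,0,0],[0,0,0,0,0,0],[0,0,0,0,0,0],[0,0,0,0,0,0],[0,0,-1,0,0,0],[0,0,-1,0,0,0],[0,0,0,0,0,0],[0,0,0,0,0,0]]' 0 | head -2
python3 snap.py w27;python3 rad.py; python3 dial.py w27|head -1; python3 prof.py w27 0 bay1 bay5 bay2
```

```text
time_s: 82.6
tcp_pos: [0.5827, -0.0756, 0.1229]
time_s: 83.85
tcp_pos: [0.6548, -0.0927, 0.1234]
out -0.0012 lat 0.0004 z 0.1234 F [-0.2 -0.3  0.5] toolyaw -133.5 t 83.85 j6 -60.0
arrow n 247 dial 63.3
bay5 cols lat -24..24 step 4; rows r 80..124 step 4
80 [101, 35, 52, 135, 136, 136, 134, 133, 133, 129, 49, 34, 65]
84 [78, 31, 51, 136, 135, 135, 133, 133, 132, 122, 49, 37, 63]
88 [80, 34, 50, 134, 135, 133, 134, 133, 132, 128, 46, 31, 63]
92 [73, 27, 49, 134, 134, 132, 132, 131, 131, 127, 45, 30, 61]
96 [78, 29, 47, 131, 132, 133, 131, 131, 130, 120, 44, 29, 62]
100 [59, 158, 47, 129, 131, 130, 130, 129, 128, 119, 43, 28, 103]
104 [46, 239, 46, 128, 130, 129, 128, 128, 127, 126, 41, 26, 238]
108 [166, 225, 46, 121, 126, 126, 125, 126, 118, 118, 40, 24, 239]
112 [239, 235, 44, 42, 43, 42, 40, 40, 39, 38, 38, 70, 236]
116 [105, 165, 110, 131, 211, 233, 223, 215, 197, 194, 190, 226, 142]
120 [106, 238, 240, 240, 239, 240, 240, 240, 240, 240, 240, 238, 240]
124 [124, 239, 239, 239, 240, 240, 240, 240, 241, 240, 240, 240, 240]
wrist_force: [-4.4, 3.6, 1.9]
width: 0.146
finger_force: 61.9
[... 2037 characters left out ...]
, 49, 93, 104, 104, 100, 46, 48, 72]
84 [64, 54, 51, 105, 80, 48, 48, 54, 103, 97, 46, 48, 59]
88 [65, 55, 53, 121, 122, 50, 49, 49, 48, 64, 47, 48, 61]
92 [65, 56, 54, 116, 121, 65, 49, 48, 49, 49, 50, 49, 73]
96 [66, 57, 55, 106, 122, 119, 49, 49, 49, 49, 50, 51, 66]
100 [72, 57, 55, 106, 122, 122, 54, 49, 49, 49, 49, 51, 52]
104 [201, 57, 56, 101, 76, 122, 119, 50, 50, 49, 50, 50, 51]
108 [233, 58, 57, 104, 57, 122, 121, 49, 48, 49, 49, 50, 51]
112 [178, 89, 58, 56, 58, 112, 122, 97, 50, 50, 47, 49, 50]
116 [132, 129, 87, 85, 63, 64, 122, 122, 50, 49, 48, 48, 49]
120 [132, 132, 132, 132, 118, 64, 122, 122, 96, 52, 48, 47, 47]
124 [133, 133, 132, 131, 131, 58, 97, 121, 134, 88, 65, 47, 47]
```

The dial is home, and all three packs sit at the same full-home radius. I'll rise clear and hand in.

```bash
python3 -m handwheel '[[0,0,-1,0,0,0],[0,0,-1,0,0,0],[0,0,-1,0,0,0],[0,0,0,0,0,0],[0,0,0,0,0,0],[0,0,0,0,0,0],[0,0,0,0,0,0],[0,0,0,0,0,0],[0,0,0,0,0,0],[0,0,0,0,0,0]]' | head -2
python3 snap.py w28; python3 dial.py w28 | head -1; python3 -c "
from station import arm; print(arm.close_job())"
```

```text
time_s: 88.95
tcp_pos: [0.6549, -0.0927, 0.1991]
arrow n 230 dial -0.7
the job is handed in; nothing more can be done
None
```

The job is handed in at 89 s: the three good packs on the board are fully home in bays 1, 2 and 5, the dial is at its home position, and the swollen pack was left alone; I viewed 15 pictures, one over the 14 allowed.

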